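Lock the tube-rack carriage in its dock with a mallet

ROBOT

A 6-joint arm with a two-finger parallel gripper is mounted at the origin on the work surface. World frame = base frame: x ahead of the robot, y to its left, z up, the work surface at z = 0. Lengths are in mm, angles in rad, forces in N, time in s.
With the tool pointing down it reaches from about 300 to 775 mm from the base axis. Payload 14.6 kg.
Tool frame: the origin (TCP) lies midway between the tips of the shut fingers; the grasp point (between the pads) lies 19 mm behind it (manip.hold_point_z is the distance from the TCP to the grasp point, in mm); z points along the fingers, y is the direction in which the jaws open and shut (so a half turn about z gives the same grasp; the last joint's range is limited). The gripper opens to 94 mm and grips with 3 to 60 N. Pads are 16 mm wide; open, the fingers measure 119 mm over their backs; the gripper's body (75 mm by 177 mm) begins 78 mm behind the grasp point.
Start: joints at [1.189, 0.3, 1.521, -0, 1.321, -0.067], TCP at [170.292, 522.962, 175.546] pointing down, gripper open.
Joint ranges: [-3.03, 3.03], [-0.79, 2.21], [0.23, 2.52], [-1.04, 4.18], [0, 3.07], [-2.55, 2.55]. Speed limits (rad/s): [2.22, 2.22, 2.57, 3.14, 3.14, 3.14].

INTERFACE

Orientations are given as [roll, pitch, yaw] about the fixed x, y, z axes, in that order (R = Rz(yaw) Ry(pitch) Rx(roll)).
In Python, from cell import manip gives the robot as it stands.
- The arm moves only by the shell command python3 -m crank 'ROWS' [OPENING] [FORCE]. ROWS is JSON, a list of rows, each an object with "offset": the shift along the world's x, y, z in m, a list of three; "spin": the turn about the world's z in degrees. In form: [{"offset": [dx, dy, dz], "spin": spin}, ...]. A call has exactly 8 rows; each row is the pose to reach, as a shift and turn from the pose measured when the call began; what a row does not reach only later rows make up. A row lasts 1/12 s, in which the tool goes at most 41.7 mm and 7.16 degrees, less where a joint would pass 70% of its speed; a pose out of reach is approached as far as the arm can. A call with a gripper value outside its range is refused whole. OPENING is the opening, from 0 (shut) to 1 (fully open), set as the call begins (- or left out, the last holds). The fingers move at their own pace and stop on an object; FORCE is the grip in N (left out, the last holds). Time passes only in rows, so rows that repeat a pose let the fingers close, or fill a call up. It gives the time, the measured TCP pose, the force and the opening at its end, in the units of the state.
- manip.read_state(): the state, without advancing time (a new reading comes with each control period).
- manip.camera(name): name is "side" or "top"; returns a dict with "pixels" (384x512x3 uint8, red, green, blue), "fx", "fy", "cx", "cy" (pixels), "extrinsics" (4x4, takes a point from world to camera coordinates). Camera axes: x right, y down, z forward; pixel columns grow to the right and rows downward; lengths in mm; the calibration is good to about 2 mm. A picture is of the moment at which its call begins. There is no depth.
- manip.sign_off(): hands the job in, once; it reports no verdict.
Trained networks look in a picture, given as the dict that the camera call returned (one of the last four; its "shot" number tells which), for a name from the list of things; names that differ only in an ending like _2 or _b are one class to them, and where a whole thing is asked for, a point or a joint stands for the part that bears it (a point fixed in the world has none). Each returns a list of dicts, best first, with "conf" (0 to 1); they miss things now and then, are a little off and sometimes report something else, mostly with a low value. They report only what shows in the picture. A call takes as long as a camera call. They do not tell look-alikes from the thing itself.
- manip.search_frame(picture, name): "location" ([x, y, z] in mm, in world coordinates, good to about 4 mm: the middle of the surface that is visible of it).
- manip.masks_of(picture, name): "mask" (384x512 bool, what is visible of it).
The state is a dict: "clock": time; "joints": joint angles; "qd": joint speeds; "effort": joint torques, N m; "eef_pos": TCP position; "eef_rot": TCP orientation; "wrist_force": force on the tool from outside, world axes, zero at the start; "moment": the same for the moment, N m; "finger_gap": finger opening in mm.
Only numpy, scipy, OpenCV 4.12 (cv2) and the standard library are available. Lean on these libraries where they do the work, as an engineer would, in place of code of your own. Each camera call takes 0.05 s, during which the arm holds its last target. There are 200 camera calls.

TASK

Push the white rack carriage along its blue dock until it is fully home against its stop, then pick up the mallet and knock the dock's steel locking pin fully down with brisk blows of the mallet (a slow press will not do), never pressing the pin with the fingers or the arm and not before the carriage is home. Finish by putting the mallet back on its grey rest as it stood, and leave the bottle, beaker and loose tube rack where they are.

Things in the scene. Friction and masses are not known exactly. Their poses are not given: they have to be found in the camera images.
- dock: Fixed blue docking frame, base plate 130 (x) x 300 (y) x 15 mm thick; origin at the centre of its underside on the bench; z up. Its +y axis is the direction in which the carriage slides home. A bridge across its +y end (96 x 56 mm, top 56 mm above the bench, centred at y = +112 mm) carries a steel collar (36 mm across, top at 64 mm) with the locking pin.
- carriage (a joint): Travel of the white rack carriage along the dock's +y, in m: 0 = fully out, 0.080 = fully home at its stop. It starts between 0 and 0.04. It slides with about 2.5 N of friction (plus 8 N per m/s) and stays where it is left. The carriage is a tube rack 108 (dock x) x 130 (dock y) mm, its top 66 mm and its tube rims 73 mm above the bench.
- push_face (a point): Centre of the carriage's flat white end face (108 mm wide, from about 19 to 66 mm above the bench), the face to push; it looks to the dock's -y and the point is 41 mm above the bench. Moves with the carriage; axes as the dock's. Behind it lies only the dock's base plate, 15 mm high, with two low rails (8 mm wide, top 27 mm high) 60 mm either side of the middle.
- pin (a joint): How far the locking pin is down, in m: 0 = fully up, 0.030 = fully home, its cap resting on the collar. It starts between 0 and 0.008. A tight sprung fit: it takes 8 to 11 N (more when fast: 4 N per m/s) to drive and it stays where it is left.
- pin_top (a point): Centre of the flat top of the pin's round steel cap (32 mm across, 10 mm thick, on a 16 mm shaft); pin axis vertical, at y = +112 mm, x = 0 in the dock's frame. 104 mm above the bench when fully up, 74 mm when home. Moves with the pin.
- mallet: Loose mallet, about 0.4 kg: head with two black plastic faces, light wooden handle. Origin at the head's centre. Head: cylinder along its z, 46 mm across, 70 mm long, so its striking faces lie 35 mm above and below the origin. Handle: along its -x at mid-height of the head, ending 163 mm from the head's axis, 24 mm wide (y), 28 mm high (z). At rest the head stands on one face, handle level.
- mallet_grip (a point): Point in the middle of the mallet's handle section, 60 mm from the head's axis (mallet x = -60 mm), a good place to grip across the 24 mm width; the handle is free for 25 mm either way along it. On the rest it is 43 mm above the bench, 35 mm above the rest's plate. Axes as the mallet's.
- rest: Fixed grey mallet rest: plate 200 x 80 x 8 mm (its x from -155 to +45 mm). Origin on the bench under the place of the mallet head's axis; its x axis points from the handle end to the head end. At x = -135 mm a post (25 mm along x, top 29 mm above the bench) carries the handle between two cheeks 40 mm apart, tops 41 mm above the bench.
- rest_spot (a point): Where the centre of the mallet's head belongs when it stands on the rest: 43 mm above the bench over the rest's origin. The mallet starts there with its axes along the rest's.
- bottle: Loose bystander: white plastic bottle 64 mm across, 150 mm high; origin at the centre of its underside. Leave alone.
- beaker: Loose bystander: glass beaker 72 mm across, 90 mm high; origin at the centre of its underside. Leave alone.
- tube_rack: Loose bystander: white tube rack 70 x 100 mm, 74 mm high with its tubes; origin at the centre of its underside. Leave alone.
There are look-alikes about, which are no part of the job. Leave any turquoise look-alike of the mallet alone. What is shaped like the rest but turquoise is not meant.

How it is judged (in metres and radians):
On the way, in this order (a step that is already met when the one before it is completed fails the run):
1. the carriage is pushed fully home (value of joint carriage above 0.0765 m), for 0.2 s.
2. a brisk blow of the mallet on the pin drives it down, the pin moving faster than 50 mm/s, with the carriage home (velocity of joint pin above 0.05 m/s and contact force between mallet and pin above 1 N and value of joint carriage above 0.0755 m).
At the end, for the whole second after the job is handed in: The carriage is within 4.5 mm of fully home, the pin within 3 mm of fully down, and the mallet stands upright on its rest as at the start, released and at rest: head within 15 mm of its place, handle between the cheeks and within 7 degrees of the rest's line (value of joint carriage above 0.0755 m and value of joint pin above 0.027 m and distance between mallet and rest_spot below 0.015 m and angle between mallet's own z axis and vertical below 0.1 rad and x of mallet_grip in the frame of rest below -0.04 m and angle between the x axis of mallet and the x axis of rest, either way round below 0.12 rad and linear speed of mallet below 0.02 m/s); the robot touches nothing.
It fails at once if the pin is pressed with the fingers or the arm (contact force between any of the fingers, the arm and pin above 1 N).
It fails at once if the pin is driven before the carriage is home (value of joint pin above 0.014 m and value of joint carriage below 0.0755 m).
It fails at once if the bottle is moved more than 20 mm (distance of bottle from where it was at the start of the episode above 0.02 m).
It fails at once if the beaker is moved more than 20 mm (distance of beaker from where it was at the start of the episode above 0.02 m).
It fails at once if the tube rack is moved more than 20 mm (distance of tube_rack from where it was at the start of the episode above 0.02 m).
It also fails if it takes over 59 s, if anything falls off the work surface, if the arm or the gripper's body presses on something with over 40 N, if the wrist force passes 120 N, or if a joint passes its speed limit or range.

## Working session

There is one attempt and no reset: what is moved stays moved. The work goes in short steps, Python scripts to look and compute and a shell command to move; the robot and the scene stay as the last step left them, time stands still between calls to the robot, and variables do not carry over. Pictures are saved under pics/ and viewed, about 8 in all and at most 12, crops included, and the job is handed in when it is done.

```bash
mkdir -p pics; ls; cat > h.py <<'E'
import numpy as np, cv2
from cell import manip
def shot(n,f=None):
    p=manip.camera(n)
    if f: cv2.imwrite('pics/'+f,p['pixels'][...,::-1])
    return p
def proj(p,X):
    E=np.array(p['extrinsics']);c=E[:3,:3]@np.array(X,float)+E[:3,3]
    return np.array([p['fx']*c[0]/c[2]+p['cx'],p['fy']*c[1]/c[2]+p['cy']])
def unproj(p,u,v,z):
    E=np.array(p['extrinsics']);R=E[:3,:3];o=-R.T@E[:3,3]
    d=R.T@np.array([(u-p['cx'])/p['fx'],(v-p['cy'])/p['fy'],1]);return o+d*(z-o[2])/d[2]
E
python3 - <<'E'
from h import *
s=manip.read_state();print({k:np.round(v,3).tolist() for k,v in s.items()})
a=shot('top');b=shot('side')
cv2.imwrite('pics/a.png',np.hstack([a['pixels'],b['pixels']])[...,::-1][:, :])
im=np.vstack([a['pixels'],b['pixels']])[...,::-1];cv2.imwrite('pics/top.png',a['pixels'][...,::-1]);cv2.imwrite('pics/side.png',b['pixels'][...,::-1])
for n in ['dock','carriage','push_face','pin_top','mallet','mallet_grip','rest','bottle','beaker','tube_rack']:
  for q,nm in((a,'top'),(b,'side')):
    for r in manip.search_frame(q,n)[:3]: print(n,nm,round(r['conf'],2),np.round(r['location']),np.round(proj(q,r['location'])))
E
```

```text
pics
{'clock': 0.0, 'joints': [1.189, 0.3, 1.522, -0.0, 1.321, -0.067], 'qd': [0.001, 0.001, 0.0, -0.0, -0.0, -0.002], 'effort': [0.002, -53.181, -35.275, 0.071, 0.024, -0.0], 'eef_pos': [170.173, 522.695, 174.984], 'eef_rot': [-3.14, -0.0, 2.827], 'wrist_force': [-0.121, 0.021, -0.298], 'moment': [-0.062, 0.034, 0.003], 'finger_gap': 94.158}
dock top 0.72 [555. 148.  55.] [165. 188.]
dock side 0.58 [550. 112.  41.] [217. 155.]
carriage top 0.61 [566.  87.  64.] [185. 183.]
carriage side 0.62 [561.  66.  65.] [227. 155.]
push_face top 0.67 [565.  90.  64.] [184. 184.]
push_face top 0.32 [ 499. -252.   55.] [300. 202.]
push_face side 0.78 [563.  68.  64.] [227. 155.]
mallet top 0.94 [ 498. -251.   58.] [300. 202.]
mallet top 0.63 [ 590. -506.   50.] [381. 169.]
mallet side 0.85 [ 588. -516.   51.] [356. 257.]
mallet side 0.6 [ 509. -247.   63.] [274. 213.]
mallet_grip top 0.88 [ 501. -250.   55.] [299. 201.]
mallet_grip top 0.73 [ 589. -509.   46.] [382. 170.]
mallet_grip side 0.73 [ 511. -248.   61.] [274. 214.]
mallet_grip side 0.67 [ 590. -519.   50.] [357. 257.]
rest top 0.78 [ 244. -277.   11.] [312. 289.]
rest top 0.66 [777. 141. 101.] [165. 112.]
rest top 0.56 [ 496. -257.    7.] [300. 205.]
rest side 0.61 [ 237. -289.   12.] [212. 279.]
rest side 0.61 [ 755. -134.   66.] [306. 161.]
bottle top 0.81 [778. 140.  96.] [166. 112.]
bottle side 0.69 [782. 134.  78.] [262. 119.]
beaker top 0.72 [ 776. -128.   51.] [255. 116.]
beaker side 0.75 [ 756. -132.   65.] [305. 160.]
tube_rack top 0.64 [ 692. -277.   56.] [304. 140.]
tube_rack side 0.79 [ 687. -289.   54.] [324. 197.]
tube_rack side 0.57 [552. 264. 101.] [192. 122.]
```

View pics/top.png

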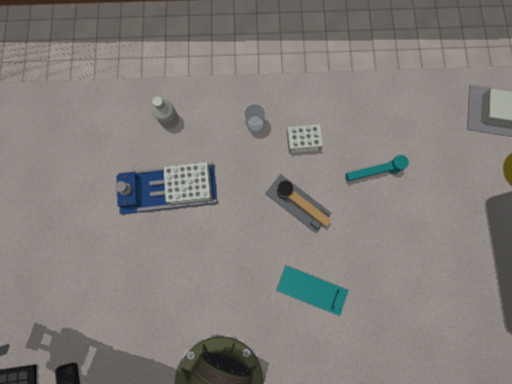

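View pics/side.png

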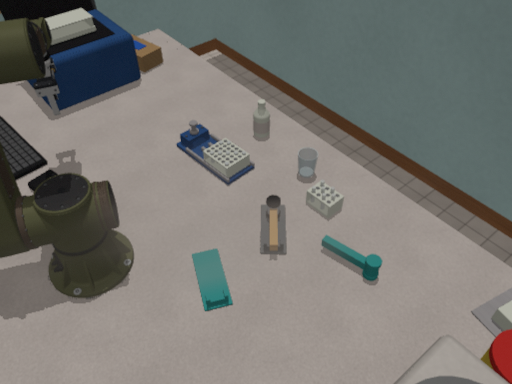

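The top view shows the wood-handled mallet on its grey rest, head (285,188) and handle end (328,224). The blue dock is at (165,188), with its pin at (123,187) and the carriage at (188,183). Possible mix-ups are the turquoise mallet (378,168), the turquoise rest (312,290) and the loose rack (305,138). I choose the grey rest with the wooden mallet and will check it in a crop.

```bash
python3 - <<'E'
from h import *
a=shot('top');b=shot('side')
c=lambda p,x,y:cv2.resize(p['pixels'][y:y+75,x:x+110],None,fx=3.6,fy=3.6,interpolation=cv2.INTER_CUBIC)
im=np.vstack([np.hstack([c(a,112,150),c(a,240,165)]),np.hstack([c(b,165,110),c(b,225,185)])])
cv2.imwrite('pics/crop.png',im[...,::-1]);print(im.shape)
for p,n in((a,'top'),(b,'side')):
  E=np.array(p['extrinsics']);print(n,p['fx'],-E[:3,:3].T@E[:3,3])
# dock: blue pixels on top
for p in (a,b):
  hsv=cv2.cvtColor(p['pixels'],cv2.COLOR_RGB2HSV)
  for nm,lo,hi in(('blue',(105,130,40),(125,255,255)),('wood',(8,90,110),(25,255,255))):
    m=cv2.inRange(hsv,lo,hi);n,l,s,ce=cv2.connectedComponentsWithStats(m)
    for i in range(1,n):
      if s[i,4]>60: 
        r=cv2.minAreaRect(np.argwhere(l==i)[:,::-1].astype(np.float32)); print(nm,s[i],np.round(cv2.boxPoints(r)).tolist())
E
```

```text
(540, 792, 3)
top 368.04037571374363 [ 334.18585761 -130.19572776 1136.40974777]
side 457.87331905648364 [-133.6249303  -948.84840391 1125.90690996]
blue [210 166   6  33 104] [[209.0, 166.0], [213.0, 166.0], [216.0, 198.0], [212.0, 198.0]]
blue [ 117  171   50   42 1259] [[114.0, 174.0], [162.0, 168.0], [167.0, 207.0], [119.0, 213.0]]
wood [289 192  41  34 389] [[288.0, 197.0], [293.0, 190.0], [331.0, 219.0], [326.0, 226.0]]
blue [  50    9   95  101 4706] [[29.0, 34.0], [124.0, -4.0], [155.0, 72.0], [59.0, 110.0]]
blue [177 125  39  30 521] [[173.0, 141.0], [197.0, 119.0], [216.0, 140.0], [193.0, 162.0]]
wood [132  35  28  22 212] [[125.0, 50.0], [132.0, 35.0], [159.0, 47.0], [152.0, 62.0]]
wood [270 218   7  27 170] [[270.0, 218.0], [276.0, 218.0], [276.0, 244.0], [270.0, 244.0]]
```

View pics/crop.png

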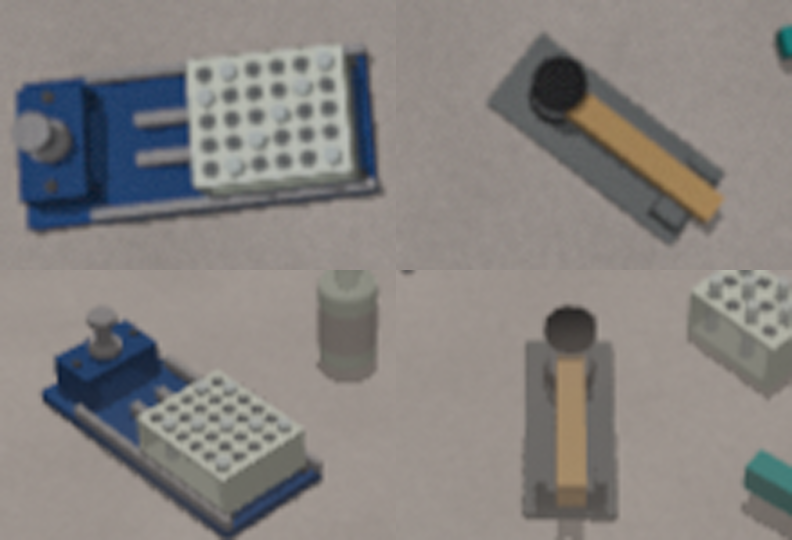

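The crops confirm the choice: wooden mallet on the grey rest, head top at (285,188) and handle end at (327,222). The dock's pin cap is at (121,186), and its push end is on the right. Next I fit both poses from these corners.

```bash
cat > fit.py <<'E'
from h import *
from scipy.optimize import least_squares
P={'t':shot('top'),'s':shot('side')}
def T(q,X):
    c,s=np.cos(q[2]),np.sin(q[2]);return [q[0]+c*X[0]-s*X[1],q[1]+s*X[0]+c*X[1],X[2]]
def run(nm,f,q0):
    r=least_squares(f,q0,loss='soft_l1',x_scale=[10,10,.05]+[10]*(len(q0)-3))
    print(nm,np.round(r.x,3),'res',np.round(r.fun.reshape(-1,2),1).tolist());return r.x
# dock q=[x,y,yaw,car(mm),pin(mm)]
ct=lambda u,v:(112+u/3.6,150+v/3.6); cs=lambda u,v:(165+u/3.6,110+(v-270)/3.6)
def fd(q):
    yf=lambda:q[5]
    o=[('t',ct(367,48),(65,-150,15)),('t',ct(33,228),(-65,150,0)),
    ('s',cs(44,392),(-65,150,15)),('s',cs(228,528),(-65,-150,15)),('s',cs(320,464),(65,-150,15)),
    ('t',ct(33,130),(0,112,104-q[4])),('s',cs(102,313),(0,112,104-q[4])),
    ('t',ct(82,80),(48,84,56)),('t',ct(18,88),(48,140,56)),('t',ct(24,203),(-48,140,56)),
    ('t',ct(187,60),(54,q[3]+130,66)),('t',ct(342,45),(54,q[3],66)),('t',ct(353,175),(-54,q[3],66)),('t',ct(195,188),(-54,q[3]+130,66)),
    ('s',cs(139,412),(-54,q[3]+130,66)),('s',cs(216,468),(-54,q[3],66)),('s',cs(304,430),(54,q[3],66))]
    return np.concatenate([proj(P[k],T(q,X))-uv for k,uv,X in o])
d=run('dock',fd,[555,130,1.5,-140,2])
rt=lambda u,v:(240+(u-396)/3.6,165+v/3.6); rs=lambda u,v:(225+(u-396)/3.6,185+(v-270)/3.6)
def fr(q):
    o=[('t',rt(542,33),(45,40,8)),('t',rt(488,102),(45,-40,8)),('t',rt(672,244),(-155,-40,8)),('t',rt(723,178),(-155,40,8)),
    ('s',rs(526,342),(45,40,8)),('s',rs(611,342),(45,-40,8)),('s',rs(616,516),(-155,-40,8)),('s',rs(523,516),(-155,40,8)),
    ]
    # allow either side ordering through q0
    return np.concatenate([proj(P[k],T(q,X))-uv for k,uv,X in o])
r0=run('rest',fr,[540,-210,2.5])
def fm(q):
    o=[('t',rt(559,84),(0,0,78)),('s',rs(570,328),(0,0,78)),('t',rt(710,205),(-163,0,57)),('s',rs(571,486),(-163,0,57))]
    return np.concatenate([proj(P[k],T(q,X))-uv for k,uv,X in o])
run('mallet',fm,[540,-210,r0[2]])
for n,X in(('pin',(0,112,104)),('face',(0,d[3],41))): print(n,np.round(T(d,X),1))
E
sed -i 's/    yf=lambda:q\[5\]\n//' fit.py; python3 fit.py
```

```text
dock [ 5.64139e+02  1.50803e+02  6.80000e-02 -1.34325e+02  4.22100e+00] res [[0.3, -0.7], [0.2, 0.7], [-1.4, -1.1], [-1.0, 0.8], [0.7, 1.2], [0.0, -0.1], [-0.1, 0.1], [0.7, 0.1], [-0.2, -0.2], [-1.1, -0.7], [-0.0, -0.0], [0.2, -0.2], [-0.1, -1.0], [-0.4, -0.1], [-1.3, 0.8], [1.0, 3.0], [-0.3, -0.7]]
rest [ 536.189 -213.875    0.863] res [[-14.5, 19.6], [16.3, -19.1], [16.4, -19.2], [-13.2, 19.6], [-0.3, -0.2], [0.1, 0.0], [0.5, 0.2], [-0.2, -0.1]]
mallet [ 537.928 -209.617    0.871] res [[0.2, -0.4], [-0.4, -1.9], [2.0, 1.0], [0.0, -0.7]]
pin [556.5 262.5 104. ]
face [573.3  16.8  41. ]
```

```bash
sed -i "s/'t',rt(542,33),(45,40,8)/'t',rt(542,33),(45,-40,8)/;s/'t',rt(488,102),(45,-40,8)/'t',rt(488,102),(45,40,8)/;s/'t',rt(672,244),(-155,-40,8)/'t',rt(672,244),(-155,40,8)/;s/'t',rt(723,178),(-155,40,8)/'t',rt(723,178),(-155,-40,8)/" fit.py
python3 -m crank '[{"offset":[0.022,-0.030,0],"spin":-6},{"offset":[0.044,-0.060,0],"spin":-12},{"offset":[0.066,-0.090,0],"spin":-18},{"offset":[0.088,-0.120,0],"spin":-24},{"offset":[0.110,-0.150,0],"spin":-30},{"offset":[0.132,-0.180,0],"spin":-36},{"offset":[0.154,-0.210,0],"spin":-42},{"offset":[0.176,-0.240,0],"spin":-48}]' 0 20
python3 -m crank '[{"offset":[0.024,-0.032,0],"spin":-6},{"offset":[0.048,-0.064,0],"spin":-12},{"offset":[0.072,-0.096,0],"spin":-18},{"offset":[0.096,-0.128,0],"spin":-20},{"offset":[0.120,-0.160,0],"spin":-20},{"offset":[0.144,-0.192,0],"spin":-20},{"offset":[0.168,-0.224,0],"spin":-20},{"offset":[0.192,-0.256,0],"spin":-20}]'
python3 fit.py
```

```text
clock: 1.97
eef_pos: [347.0, 281.4, 175.8]
eef_rot: [3.141, -0.0, 1.984]
wrist_force: [-0.1, 0.1, -0.3]
finger_gap: 44.2
clock: 2.63
eef_pos: [539.9, 23.4, 175.9]
eef_rot: [3.141, -0.0, 1.635]
wrist_force: [-0.3, 0.4, -0.3]
finger_gap: 0.5
dock [ 5.64139e+02  1.50803e+02  6.80000e-02 -1.34325e+02  4.22100e+00] res [[0.3, -0.7], [0.2, 0.7], [-1.4, -1.1], [-1.0, 0.8], [0.7, 1.2], [0.0, -0.1], [-0.1, 0.1], [0.7, 0.1], [-0.2, -0.2], [-1.1, -0.7], [-0.0, -0.0], [0.2, -0.2], [-0.1, -1.0], [-0.4, -0.1], [-1.3, 0.8], [1.0, 3.0], [-0.3, -0.7]]
rest [ 536.971 -212.078    0.859] res [[0.7, -0.2], [-0.1, 0.2], [0.2, 1.1], [1.6, -1.0], [-0.4, -0.7], [-0.0, -0.4], [0.1, -0.2], [-0.6, -0.6]]
mallet [ 537.928 -209.617    0.871] res [[0.2, -0.4], [-0.4, -1.9], [2.0, 1.0], [0.0, -0.7]]
pin [556.5 262.5 104. ]
face [573.3  16.8  41. ]
```

```bash

python3 -m crank '[{"offset":[0.018,-0.025,0],"spin":0},{"offset":[0.036,-0.050,0],"spin":0},{"offset":[0.036,-0.050,-0.030],"spin":0},{"offset":[0.036,-0.050,-0.065],"spin":0},{"offset":[0.036,-0.050,-0.100],"spin":0},{"offset":[0.036,-0.050,-0.130],"spin":0},{"offset":[0.036,-0.050,-0.134],"spin":0},{"offset":[0.036,-0.050,-0.134],"spin":0}]'
python3 -m crank '[{"offset":[-0.001,0.012,0],"spin":0},{"offset":[-0.002,0.024,0],"spin":0},{"offset":[-0.002,0.032,0],"spin":0},{"offset":[-0.003,0.040,0],"spin":0},{"offset":[-0.003,0.048,0],"spin":0},{"offset":[-0.004,0.056,0],"spin":0},{"offset":[-0.004,0.064,0],"spin":0},{"offset":[-0.005,0.072,0],"spin":0}]'
```

```text
clock: 3.4
eef_pos: [576.1, -28.1, 40.3]
eef_rot: [-3.139, -0.0, 1.631]
wrist_force: [0.1, -0.9, 0.5]
finger_gap: 0.5
clock: 4.07
eef_pos: [571.1, 44.7, 40.4]
eef_rot: [-3.139, -0.0, 1.631]
wrist_force: [0.3, -0.0, -0.2]
finger_gap: 0.7
```

```bash

python3 -m crank '[{"offset":[-0.001,0.005,0],"spin":0},{"offset":[-0.001,0.010,0],"spin":0},{"offset":[-0.001,0.015,0],"spin":0},{"offset":[-0.001,0.019,0],"spin":0},{"offset":[-0.002,0.023,0],"spin":0},{"offset":[-0.002,0.026,0],"spin":0},{"offset":[-0.002,0.028,0],"spin":0},{"offset":[-0.002,0.030,0],"spin":0}]'
python3 -c "
from h import *
a=shot('top');b=shot('side')
c=lambda p,x,y:cv2.resize(p['pixels'][y:y+90,x:x+110],None,fx=3.6,fy=3.6,interpolation=cv2.INTER_CUBIC)
cv2.imwrite('pics/push.png',np.hstack([c(a,112,140),c(b,165,110)])[...,::-1])"
```

```text
clock: 4.73
eef_pos: [569.1, 74.9, 40.4]
eef_rot: [-3.139, -0.0, 1.631]
wrist_force: [-0.4, -1.0, 0.3]
finger_gap: 0.7
```

View pics/push.png

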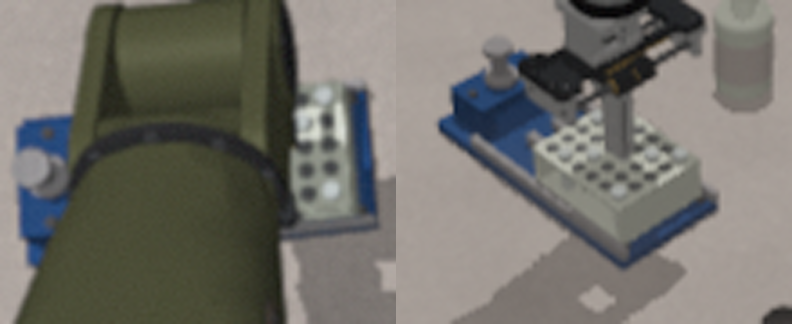

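The finger shows over the rack's top at side px (228,154), and the carriage has not moved. I need to check where the fingertip really is against the reported TCP.

```bash
python3 - <<'E'
from h import *
b=shot('side');a=shot('top')
print('now tcp',proj(b,manip.read_state()['eef_pos']),'start tcp',proj(b,[170.2,522.7,175]))
for z in (40,66,73,80,100): print(z,proj(b,[569,75,z]))
for q,n in((a,'top'),(b,'side')):
  for k in('carriage','push_face','pin_top','dock'):
    for r in manip.search_frame(q,k)[:2]: print(k,n,round(r['conf'],2),np.round(r['location']))
print(manip.read_state())
im=cv2.imread('pics/side.png')[70:130,20:100]
p=b['pixels'][130:200,195:275,::-1]
cv2.imwrite('pics/tip.png',np.hstack([cv2.resize(im,(400,400)),cv2.resize(p,(400,400))]))
E
```

```text
now tcp [227.20428465 158.34301878] start tcp [ 58.66675907 113.21601422]
40 [227.12867433 158.38370995]
66 [226.75911931 152.86348756]
73 [226.65818089 151.35572147]
80 [226.55661956 149.83865074]
100 [226.26296011 145.4521172 ]
carriage top 0.75 [564.  41.  65.]
push_face top 0.95 [564.  39.  62.]
pin_top top 0.43 [556. 268. 101.]
dock top 0.88 [556.  51.  56.]
dock top 0.28 [566.  37.  61.]
carriage side 0.7 [555.  60.  70.]
push_face side 0.79 [555.  58.  64.]
push_face side 0.17 [ 515. -247.   56.]
pin_top side 0.51 [556. 262. 103.]
dock side 0.69 [542.  97.  35.]
{'clock': 5.3333, 'joints': array([6.66023409e-02, 4.97011070e-01, 1.58107135e+00, 1.33555754e-04,
       1.06595134e+00, 6.40771340e-03]), 'qd': array([ 0.00128778,  0.00096044,  0.00048409,  0.00130149, -0.00157157,
        0.00067407]), 'effort': array([-1.82204624e-02, -5.97805560e+01, -3.09357083e+01,  6.48785080e-02,
        2.25016451e-02, -6.43131752e-04]), 'eef_pos': array([569.09203434,  74.67554109,  40.39472462]), 'eef_rot': array([-3.13915084e+00, -1.01092306e-04,  1.63092609e+00]), 'wrist_force': array([ 0.42878013, -0.47894865, -0.8877275 ]), 'moment': array([0.00663543, 0.05188575, 0.05764401]), 'finger_gap': 0.7583361519853549}
```

View pics/tip.png

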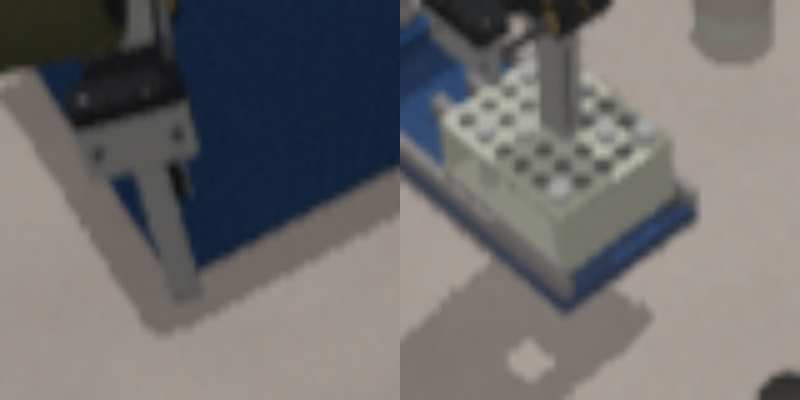

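The reported TCP agrees with the picture. The finger is inside the rack's outline with no force, so the carriage has not been touched in any useful way. I'll back straight out slowly and watch for force.

```bash

python3 -m crank '[{"offset":[0.001,-0.006,0],"spin":0},{"offset":[0.001,-0.012,0],"spin":0},{"offset":[0.002,-0.018,0],"spin":0},{"offset":[0.002,-0.024,0],"spin":0},{"offset":[0.002,-0.030,0],"spin":0},{"offset":[0.003,-0.036,0],"spin":0},{"offset":[0.003,-0.042,0],"spin":0},{"offset":[0.003,-0.048,0],"spin":0}]'
python3 -m crank '[{"offset":[0.001,-0.010,0],"spin":0},{"offset":[0.001,-0.020,0],"spin":0},{"offset":[0.002,-0.030,0],"spin":0},{"offset":[0.002,-0.040,0],"spin":0},{"offset":[0.003,-0.050,0],"spin":0},{"offset":[0.003,-0.060,0],"spin":0},{"offset":[0.004,-0.065,0],"spin":0},{"offset":[0.004,-0.065,0],"spin":0}]'
python3 - <<'E'
from h import *
b=shot('side');a=shot('top')
c=lambda p,x,y:cv2.resize(p['pixels'][y:y+90,x:x+110],None,fx=3.6,fy=3.6,interpolation=cv2.INTER_CUBIC)
cv2.imwrite('pics/back.png',np.hstack([c(a,112,140),c(b,165,110)])[...,::-1])
for q,n in((a,'top'),(b,'side')):
  for k in('carriage','push_face'):
    for r in manip.search_frame(q,k)[:2]: print(k,n,round(r['conf'],2),np.round(r['location']))
E
```

```text
clock: 6.0
eef_pos: [572.1, 26.0, 40.3]
eef_rot: [-3.139, -0.0, 1.631]
wrist_force: [0.5, -0.0, -1.1]
finger_gap: 0.5
clock: 6.67
eef_pos: [576.2, -40.2, 40.3]
eef_rot: [-3.139, -0.0, 1.63]
wrist_force: [0.4, -0.0, 0.1]
finger_gap: 0.4
carriage top 0.65 [573. 133.  65.]
push_face top 0.92 [578. 138.  63.]
push_face top 0.72 [ 493. -246.    9.]
carriage side 0.88 [543.  69.  69.]
push_face side 0.6 [544.  74.  64.]
```

View pics/back.png

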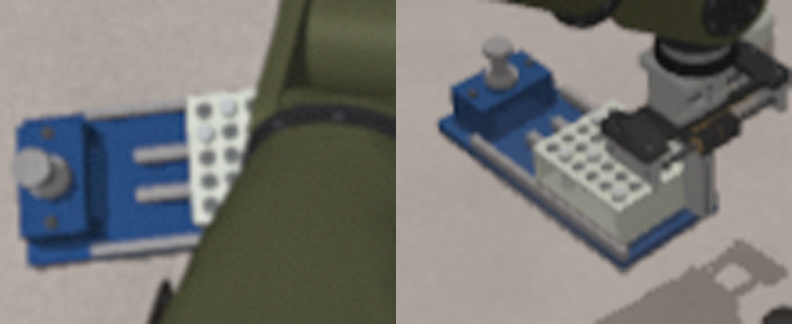

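The carriage has not moved (its front edge is still at crop (190,150)), so the finger went through without contact. I'll retry lower, with the tip just above the base plate, in case only the lower part of the face is solid.

```bash

python3 -m crank '[{"offset":[0,0.005,-0.006],"spin":0},{"offset":[0,0.010,-0.012],"spin":0},{"offset":[0,0.015,-0.018],"spin":0},{"offset":[-0.001,0.025,-0.018],"spin":0},{"offset":[-0.002,0.035,-0.018],"spin":0},{"offset":[-0.003,0.045,-0.018],"spin":0},{"offset":[-0.003,0.055,-0.018],"spin":0},{"offset":[-0.004,0.062,-0.018],"spin":0}]'
python3 - <<'E'
from h import *
b=shot('side');print(manip.read_state()['wrist_force'],manip.read_state()['moment'])
E
python3 -m crank '[{"offset":[0,0.003,0],"spin":0},{"offset":[0,0.006,0],"spin":0},{"offset":[0,0.009,0],"spin":0},{"offset":[-0.001,0.012,0],"spin":0},{"offset":[-0.001,0.015,0],"spin":0},{"offset":[-0.001,0.018,0],"spin":0},{"offset":[-0.001,0.021,0],"spin":0},{"offset":[-0.002,0.024,0],"spin":0}]'
python3 - <<'E'
from h import *
b=shot('side')
cv2.imwrite('pics/low.png',cv2.resize(b['pixels'][110:200,165:275],None,fx=3.6,fy=3.6,interpolation=cv2.INTER_CUBIC)[...,::-1])
E
```

```text
clock: 7.63
eef_pos: [572.2, 24.6, 22.5]
eef_rot: [-3.14, 0.0, 1.632]
wrist_force: [1.7, -3.6, -1.5]
finger_gap: 0.6
[0.0988803  0.77747339 0.27222852] [-0.02102678  0.04218615 -0.00583759]
clock: 8.35
eef_pos: [570.4, 49.8, 22.7]
eef_rot: [-3.141, -0.0, 1.633]
wrist_force: [3.1, -1.8, 0.2]
finger_gap: 0.3
```

View pics/low.png

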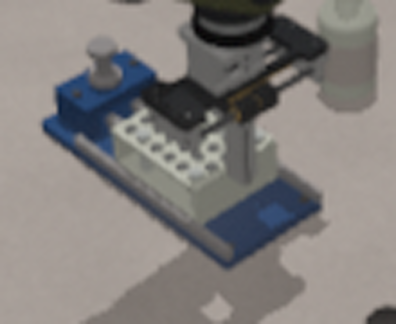

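Contact now: force about -3 N, and the carriage is moving, with its face in front of the finger at (240,180). I'll keep pushing to the stop.

```bash

python3 -m crank '[{"offset":[0,0.003,0],"spin":0},{"offset":[0,0.006,0],"spin":0},{"offset":[0,0.009,0],"spin":0},{"offset":[-0.001,0.012,0],"spin":0},{"offset":[-0.001,0.014,0],"spin":0},{"offset":[-0.001,0.016,0],"spin":0},{"offset":[-0.001,0.018,0],"spin":0},{"offset":[-0.001,0.020,0],"spin":0}]'
python3 -m crank '[{"offset":[0,0.002,0],"spin":0},{"offset":[0,0.004,0],"spin":0},{"offset":[0,0.006,0],"spin":0},{"offset":[0,0.008,0],"spin":0},{"offset":[-0.001,0.009,0],"spin":0},{"offset":[-0.001,0.010,0],"spin":0},{"offset":[-0.001,0.011,0],"spin":0},{"offset":[-0.001,0.012,0],"spin":0}]'
```

```text
clock: 9.07
eef_pos: [569.1, 70.4, 22.6]
eef_rot: [-3.14, -0.0, 1.633]
wrist_force: [-2.6, -3.4, 0.5]
finger_gap: 0.7
clock: 9.73
eef_pos: [568.2, 82.5, 22.7]
eef_rot: [-3.14, -0.0, 1.633]
wrist_force: [-0.2, -3.0, -0.6]
finger_gap: 0.3
```

```bash

python3 -m crank '[{"offset":[0,0.001,0],"spin":0},{"offset":[0,0.002,0],"spin":0},{"offset":[0,0.003,0],"spin":0},{"offset":[0,0.004,0],"spin":0},{"offset":[0,0.005,0],"spin":0},{"offset":[0,0.006,0],"spin":0},{"offset":[0,0.007,0],"spin":0},{"offset":[-0.001,0.008,0],"spin":0}]'
```

```text
clock: 10.4
eef_pos: [568.0, 85.4, 22.8]
eef_rot: [-3.141, 0.007, 1.632]
wrist_force: [9.1, -45.1, -2.6]
finger_gap: 0.5
```

At the stop: 45 N and the finger stalled at y=85, so the carriage is home. I'll withdraw and go above the mallet grip at (498,-257), turning -44° and opening the gripper.

```bash

python3 -m crank '[{"offset":[0.001,-0.015,0],"spin":0},{"offset":[0.003,-0.040,0],"spin":0},{"offset":[0.003,-0.045,0.030],"spin":0},{"offset":[0.003,-0.045,0.070],"spin":0},{"offset":[0.003,-0.045,0.110],"spin":0},{"offset":[0.003,-0.060,0.145],"spin":-5},{"offset":[-0.006,-0.097,0.150],"spin":-11},{"offset":[-0.015,-0.134,0.150],"spin":-17}]'
python3 -m crank '[{"offset":[-0.008,-0.032,0],"spin":-6},{"offset":[-0.016,-0.064,0],"spin":-12},{"offset":[-0.024,-0.096,0],"spin":-18},{"offset":[-0.032,-0.128,0],"spin":-24},{"offset":[-0.040,-0.160,0],"spin":-27},{"offset":[-0.048,-0.192,0],"spin":-27},{"offset":[-0.055,-0.208,0],"spin":-27},{"offset":[-0.055,-0.208,0],"spin":-27}]' 0.75 60
python3 - <<'E'
from h import *
a=shot('top');b=shot('side');print(np.round(proj(b,manip.read_state()['eef_pos']),1))
cc=lambda p,x,y:cv2.resize(p['pixels'][y:y+90,x:x+110],None,fx=3.6,fy=3.6,interpolation=cv2.INTER_CUBIC)
cv2.imwrite('pics/home.png',np.hstack([cc(a,112,140),cc(b,165,110)])[...,::-1])
E
```

```text
clock: 11.07
eef_pos: [553.9, -48.6, 175.8]
eef_rot: [3.137, 0.006, 1.333]
wrist_force: [0.2, -0.3, -0.8]
finger_gap: 0.5
clock: 11.73
eef_pos: [497.9, -259.1, 175.7]
eef_rot: [3.137, 0.006, 0.859]
wrist_force: [0.1, -0.7, 0.5]
finger_gap: 50.1
[274.1 191.2]
```

View pics/home.png

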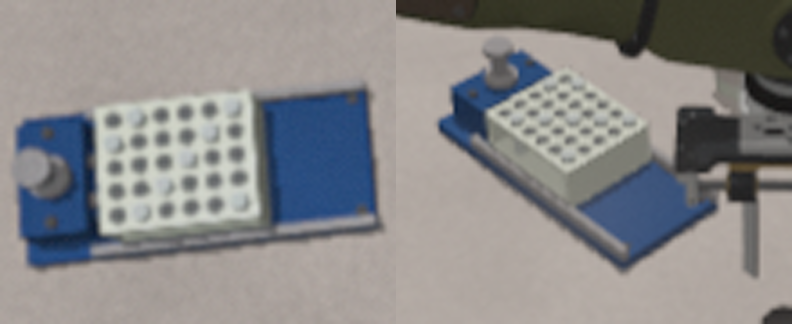

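The carriage is home: its front edge at crop (97,165) is right by the bridge, and the pin is still up at (40,170). Now descending on the handle.

```bash

python3 -m crank '[{"offset":[0.006,0.010,-0.020],"spin":0},{"offset":[0.006,0.010,-0.050],"spin":0},{"offset":[0.006,0.010,-0.085],"spin":0},{"offset":[0.006,0.010,-0.115],"spin":0},{"offset":[0.006,0.010,-0.135],"spin":0},{"offset":[0.006,0.010,-0.147],"spin":0},{"offset":[0.006,0.010,-0.151],"spin":0},{"offset":[0.006,0.010,-0.151],"spin":0}]'
python3 -m crank '[{"offset":[0,0,0],"spin":0},{"offset":[0,0,0],"spin":0},{"offset":[0,0,0],"spin":0},{"offset":[0,0,0],"spin":0},{"offset":[0,0,0],"spin":0},{"offset":[0,0,0],"spin":0},{"offset":[0,0,0],"spin":0},{"offset":[0,0,0],"spin":0}]' 0 60
python3 -c "
from h import *
print(manip.read_state())"
```

```text
clock: 12.5
eef_pos: [505.3, -245.7, 24.7]
eef_rot: [3.138, 0.006, 0.862]
wrist_force: [2.1, -0.2, 1.0]
finger_gap: 70.7
clock: 13.17
eef_pos: [505.5, -245.9, 24.9]
eef_rot: [3.137, 0.006, 0.862]
wrist_force: [0.2, -1.1, -0.4]
finger_gap: 22.2
{'clock': 13.1667, 'joints': array([-0.51456778,  0.4924417 ,  1.63063964, -0.00736541,  1.01531503,
        0.19842769]), 'qd': array([-0.00064274,  0.00028972, -0.00135472,  0.00063663, -0.00200038,
       -0.00038171]), 'effort': array([  0.45030487, -58.31066966, -29.17724133,   0.12350067,
         0.32480487,  -0.09681503]), 'eef_pos': array([ 505.46602139, -245.89183772,   24.87647615]), 'eef_rot': array([3.13723489, 0.00551963, 0.861663  ]), 'wrist_force': array([ 0.23177377, -1.10883759, -0.44375532]), 'moment': array([-0.22901702, -0.03825614, -0.08765719]), 'finger_gap': 22.151418184474707}
```

```bash

python3 -m crank '[{"offset":[0,0,0.010],"spin":0},{"offset":[0,0,0.035],"spin":0},{"offset":[0,0,0.070],"spin":0},{"offset":[0,0,0.105],"spin":0},{"offset":[0,0,0.135],"spin":0},{"offset":[0,0.015,0.150],"spin":-3},{"offset":[0,0.045,0.150],"spin":-6},{"offset":[0,0.080,0.150],"spin":-9}]'
python3 -m crank '[{"offset":[0,0.034,0],"spin":-3},{"offset":[0.001,0.068,0],"spin":-6},{"offset":[0.002,0.102,0],"spin":-9},{"offset":[0.003,0.136,0],"spin":-12},{"offset":[0.004,0.170,0],"spin":-15},{"offset":[0.005,0.204,0],"spin":-17},{"offset":[0.006,0.238,0],"spin":-17},{"offset":[0.007,0.272,0],"spin":-17}]'
python3 -m crank '[{"offset":[0.001,0.034,0],"spin":0},{"offset":[0.001,0.068,0],"spin":0},{"offset":[0.002,0.100,0],"spin":0},{"offset":[0.002,0.120,0],"spin":0},{"offset":[0.002,0.132,0],"spin":0},{"offset":[0.002,0.139,0],"spin":0},{"offset":[0.002,0.139,0],"spin":0},{"offset":[0.002,0.139,0],"spin":0}]'
python3 - <<'E'
from h import *
a=shot('top');b=shot('side');s=manip.read_state();t=s['eef_pos'];y=s['eef_rot'][2]
h=[t[0]+46*np.cos(y),t[1]+46*np.sin(y),t[2]+18]
print('head pred',h,'side px',proj(b,h),'top',proj(a,h),'pin',proj(b,[556.5,262.5,100]),s['wrist_force'],s['moment'])
for q,n in((a,'top'),(b,'side')):
  for k in('mallet','pin_top'):
    for r in manip.search_frame(q,k)[:2]: print(k,n,round(r['conf'],2),np.round(r['location']))
cc=lambda p,x,y:cv2.resize(p['pixels'][y:y+110,x:x+110],None,fx=3.6,fy=3.6,interpolation=cv2.INTER_CUBIC)
cv2.imwrite('pics/over.png',np.hstack([cc(a,80,130),cc(b,150,70)])[...,::-1])
E
```

```text
clock: 13.83
eef_pos: [505.2, -166.0, 176.1]
eef_rot: [3.136, 0.005, 0.7]
wrist_force: [1.0, -0.3, -4.5]
finger_gap: 21.8
clock: 14.5
eef_pos: [511.5, 107.6, 176.4]
eef_rot: [3.136, 0.006, 0.403]
wrist_force: [0.4, 0.3, -3.9]
finger_gap: 21.7
clock: 15.17
eef_pos: [513.5, 245.8, 176.4]
eef_rot: [3.136, 0.006, 0.402]
wrist_force: [0.2, -0.4, -4.2]
finger_gap: 21.8
head pred [np.float64(556.0231081610659), np.float64(263.4499119454405), np.float64(194.56638167705054)] side px [190.17680926 100.38352188] top [107.35461784 179.06217907] pin [193.17820408 121.96076053] [-0.61291127 -1.27300489 -4.52094101] [-0.0546052   0.23341083 -0.02658793]
mallet top 0.94 [ 589. -506.   49.]
mallet top 0.64 [462. 222. 213.]
pin_top top 0.45 [552. 258. 101.]
mallet side 0.95 [497. 231. 210.]
mallet side 0.8 [ 590. -516.   48.]
pin_top side 0.46 [554. 262. 104.]
```

View pics/over.png

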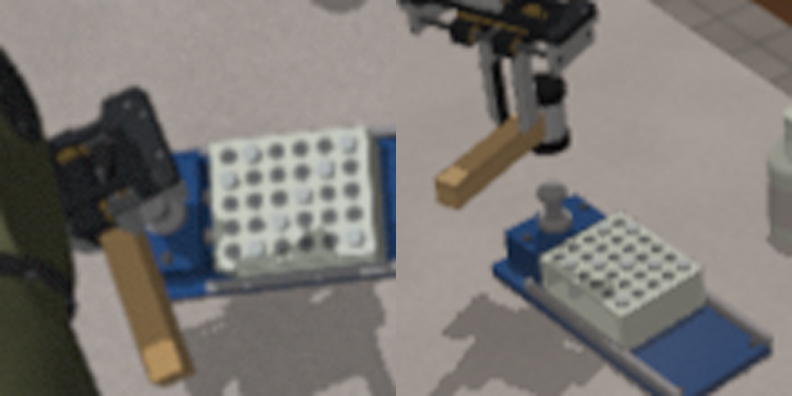

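The mallet is gripped level, with its head at side crop (551,110) right above the pin at (552,188). The first blow drives to TCP z≈100 and comes straight back up.

```bash

python3 -m crank '[{"offset":[-0.001,0.001,-0.010],"spin":0},{"offset":[-0.002,0.001,-0.025],"spin":0},{"offset":[-0.002,0.001,-0.050],"spin":0},{"offset":[-0.002,0.001,-0.076],"spin":0},{"offset":[-0.002,0.001,-0.056],"spin":0},{"offset":[-0.002,0.001,-0.030],"spin":0},{"offset":[-0.002,0.001,-0.030],"spin":0},{"offset":[-0.002,0.001,-0.030],"spin":0}]'
python3 - <<'E'
from h import *
a=shot('top');b=shot('side');s=manip.read_state();print(s['eef_rot'],s['moment'])
for q,n in((a,'top'),(b,'side')):
  for k in('pin_top',):
    for r in manip.search_frame(q,k)[:2]: print(k,n,round(r['conf'],2),np.round(r['location'],1))
cc=lambda p,x,y:cv2.resize(p['pixels'][y:y+80,x:x+90],None,fx=4.4,fy=4.4,interpolation=cv2.INTER_CUBIC)
cv2.imwrite('pics/b1.png',cc(b,150,75)[...,::-1])
E
```

```text
clock: 16.13
eef_pos: [512.1, 247.1, 146.8]
eef_rot: [3.136, 0.004, 0.402]
wrist_force: [0.1, -0.2, -3.6]
finger_gap: 21.8
[3.13614848 0.0072251  0.40190547] [-0.12318353  0.2745673  -0.01182963]
pin_top side 0.6 [554.9 264.1  82. ]
```

View pics/b1.png

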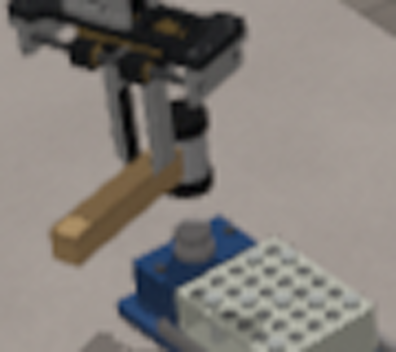

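The pin went from about 100 to about 82 mm (cap at (195,240), close above the collar), and the mallet is still level. The second blow goes to the bottom.

```bash

python3 -m crank '[{"offset":[0,0,-0.007],"spin":0},{"offset":[0,0,-0.020],"spin":0},{"offset":[0,0,-0.040],"spin":0},{"offset":[0,0,-0.059],"spin":0},{"offset":[0,0,-0.050],"spin":0},{"offset":[0,0,-0.025],"spin":0},{"offset":[0,0,0],"spin":0},{"offset":[0,0,0.005],"spin":0}]'
python3 -m crank '[{"offset":[0,0,-0.012],"spin":0},{"offset":[0,0,-0.025],"spin":0},{"offset":[0,0,-0.045],"spin":0},{"offset":[0,0,-0.065],"spin":0},{"offset":[0,0,-0.055],"spin":0},{"offset":[0,0,-0.025],"spin":0},{"offset":[0,0,0.010],"spin":0},{"offset":[0,0,0.025],"spin":0}]'
python3 - <<'E'
from h import *
a=shot('top');b=shot('side');s=manip.read_state();print(s['eef_rot'],s['moment'])
for r in manip.search_frame(b,'pin_top')[:2]: print(round(r['conf'],2),np.round(r['location'],1))
for z in (74,77,80): print(z,proj(b,[556.5,262.5,z]))
cc=lambda p,x,y:cv2.resize(p['pixels'][y:y+80,x:x+90],None,fx=4.4,fy=4.4,interpolation=cv2.INTER_CUBIC)
cv2.imwrite('pics/b2.png',np.hstack([cc(b,150,60),cv2.resize(b['pixels'][112:152,170:215],(396,352),interpolation=cv2.INTER_CUBIC)])[...,::-1])
E
```

```text
clock: 17.0
eef_pos: [512.6, 247.4, 154.1]
eef_rot: [3.136, 0.002, 0.402]
wrist_force: [-0.1, -0.1, -2.8]
finger_gap: 22.7
clock: 17.67
eef_pos: [513.5, 247.8, 183.6]
eef_rot: [3.136, -0.002, 0.402]
wrist_force: [0.1, 0.0, -2.4]
finger_gap: 23.1
[ 3.13600823 -0.00335722  0.40198072] [-0.06938965  0.21524629  0.02004401]
0.58 [554.5 263.6  75.1]
74 [193.89408917 127.57895956]
77 [193.8122759  126.93689666]
80 [193.73025854 126.29323218]
```

View pics/b2.png

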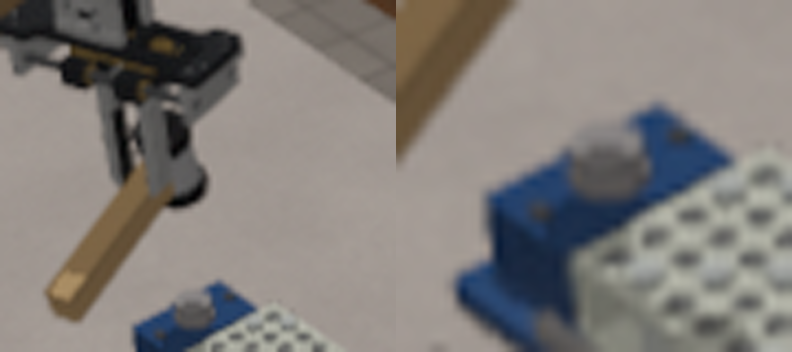

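The pin cap sits flush on the collar (zoom (610,155), estimated top 75 mm). But the handle has pitched in the grip: its far end dropped to (65,290). I'll measure that tilt before putting it back.

```bash
cat > tilt.py <<'E'
from h import *
from scipy.optimize import least_squares
s=manip.read_state();t=s['eef_pos'];yaw=s['eef_rot'][2]
P=[shot('top'),shot('side')];M=[]
for p in P:
    m=cv2.inRange(cv2.cvtColor(p['pixels'],cv2.COLOR_RGB2HSV),(8,80,80),(25,255,255))
    n,l,st,ce=cv2.connectedComponentsWithStats(m)
    best=None
    c=proj(p,t+np.array([0,0,19]))
    i=min((i for i in range(1,n) if st[i,4]>60),key=lambda i:np.min(np.linalg.norm(np.argwhere(l==i)[:,::-1]-c,axis=1)))
    h=cv2.convexHull(np.argwhere(l==i)[:,::-1].astype(np.float32))[:,0];M.append(h);print(st[i])
def box(q):  # q: s=dist of handle end behind grip, pitch (end down +), dz, yaw
    cy,sy=np.cos(q[3]),np.sin(q[3]);cp,sp=np.cos(q[1]),np.sin(q[1])
    X=np.array([-cy*cp,-sy*cp,-sp]);Y=np.array([-sy,cy,0]);Z=np.cross(Y,-X)*-1
    g=t+np.array([0,0,19+q[2]])
    return [g+X*q[0]+Y*a*12+Z*b*14 for a in(-1,1) for b in(-1,1)]
dirs=[np.array([np.cos(a),np.sin(a)]) for a in np.arange(0,2*np.pi,.3)]
def f(q):
    r=[]
    for p,h in zip(P,M):
        c=proj(p,t+np.array([0,0,19]));B=np.array([proj(p,x) for x in box(q)])
        e=h[np.argmax(np.linalg.norm(h-c,axis=1))]-c;e/=np.linalg.norm(e)
        for d in dirs:
            if d@e>0.1: r.append((B@d).max()-(h@d).max())
    return np.array(r+[(q[2])/4,(q[3]-yaw)/.02])
r=least_squares(f,[117,.1,0,yaw],x_scale=[10,.1,5,.1],loss='soft_l1')
print('end dist, pitch,dz,yaw',np.round(r.x,3),'rms',np.sqrt(np.mean(r.fun**2)))
E
python3 tilt.py
```

```text
[106 194  31  46 551]
[160  99  29  36 355]
end dist, pitch,dz,yaw [1.17334e+02 2.46000e-01 7.00000e-03 3.90000e-01] rms 0.5211058221978773
```

The handle end is 14° low with no slip along the grip. The rest's post can push it level as I lower with a light grip, so I'll carry it back the same way.

```bash

python3 -m crank '[{"offset":[0,-0.010,0],"spin":0},{"offset":[0,-0.030,0],"spin":0},{"offset":[0,-0.060,0],"spin":0},{"offset":[0,-0.094,0],"spin":0},{"offset":[-0.001,-0.128,0],"spin":0},{"offset":[-0.002,-0.162,0],"spin":3},{"offset":[-0.003,-0.196,0],"spin":6},{"offset":[-0.003,-0.230,0],"spin":9}]'
python3 -m crank '[{"offset":[-0.001,-0.034,0],"spin":3},{"offset":[-0.002,-0.068,0],"spin":6},{"offset":[-0.003,-0.102,0],"spin":9},{"offset":[-0.004,-0.136,0],"spin":12},{"offset":[-0.004,-0.170,0],"spin":15},{"offset":[-0.005,-0.204,0],"spin":17.4},{"offset":[-0.005,-0.234,0],"spin":17.4},{"offset":[-0.005,-0.254,0],"spin":17.4}]'
python3 -c "
from h import *
s=manip.read_state();d=np.array([505.5,-245.9,55])-s['eef_pos'];print(d,np.degrees(.862-s['eef_rot'][2]))"; python3 tilt.py
```

```text
clock: 18.58
eef_pos: [507.6, 14.9, 176.2]
eef_rot: [3.137, 0.006, 0.562]
wrist_force: [0.7, 0.3, -3.2]
finger_gap: 23.0
clock: 19.25
eef_pos: [501.1, -242.0, 174.6]
eef_rot: [3.139, 0.007, 0.864]
wrist_force: [0.5, -0.7, -3.5]
finger_gap: 22.9
[   4.38683745   -3.91331179 -119.62929215] -0.10001997661030554
[326 212  13  14 109]
[269 175   8  31 222]
end dist, pitch,dz,yaw [115.196  -0.395  -1.198   0.811] rms 1.75966415519469
```

```bash
python3 - <<'E'
from h import *
b=shot('side');s=manip.read_state();t=s['eef_pos'];y=s['eef_rot'][2]
m=cv2.inRange(cv2.cvtColor(b['pixels'],cv2.COLOR_RGB2HSV),(8,80,80),(25,255,255))[165:235,255:300]
r=np.argwhere(m)+[165,255];print('wood rows/cols',r.min(0),r.max(0))
for v in range(r[:,0].min(),r[:,0].max()+1,5): print(v,r[r[:,0]==v][:,1].min(),r[r[:,0]==v][:,1].max())
for pt in(0,.12,.25,.4):
  cp,sp=np.cos(pt),np.sin(pt);X=np.array([-np.cos(y)*cp,-np.sin(y)*cp,-sp]);Z=np.array([-np.cos(y)*sp,-np.sin(y)*sp,cp])
  g=t+np.array([0,0,19]);print(pt,[np.round(proj(b,g+X*117+Z*k)).tolist() for k in(14,-14)],np.round(proj(b,g+X*20+Z*14)),'head top/bot',[np.round(proj(b,g-X*46+Z*k)).tolist() for k in(35,-35)])
E
```

```text
wood rows/cols [175 268] [222 275]
175 268 275
180 268 275
185 268 275
190 268 275
195 268 275
200 268 275
205 268 272
210 272 272Traceback (most recent call last):
  File "<stdin>", line 5, in <module>
    return umr_minimum(a, axis, None, out, keepdims, initial, where)
ValueError: zero-size array to reduction operation minimum which has no identity
```

```bash
python3 - <<'E'
from h import *
b=shot('side');s=manip.read_state();t=s['eef_pos'];y=s['eef_rot'][2]
for pt in(-.2,0,.12,.25,.4):
  cp,sp=np.cos(pt),np.sin(pt);X=np.array([-np.cos(y)*cp,-np.sin(y)*cp,-sp]);Z=np.array([-np.cos(y)*sp,-np.sin(y)*sp,cp])
  g=t+np.array([0,0,19]);print(pt,'end top/bot',[np.round(proj(b,g+X*117+Z*k)).tolist() for k in(14,-14)],'head top/bot',[np.round(proj(b,g-X*46+Z*k)).tolist() for k in(35,-35)])
E
```

```text
-0.2 end top/bot [[272.0, 203.0], [271.0, 211.0]] head top/bot [[271.0, 165.0], [271.0, 185.0]]
0 end top/bot [[271.0, 210.0], [271.0, 217.0]] head top/bot [[271.0, 164.0], [271.0, 181.0]]
0.12 end top/bot [[271.0, 213.0], [271.0, 219.0]] head top/bot [[271.0, 163.0], [271.0, 179.0]]
0.25 end top/bot [[271.0, 217.0], [271.0, 221.0]] head top/bot [[271.0, 163.0], [271.0, 176.0]]
0.4 end top/bot [[271.0, 220.0], [271.0, 223.0]] head top/bot [[271.0, 164.0], [271.0, 174.0]]
```

```bash
python3 - <<'E'
from h import *
b=shot('side')
for v in range(156,244,2): print(v,b['pixels'][v,256:290:3].tolist() if v%8==0 else b['pixels'][v,271].tolist())
p=manip.masks_of(b,'mallet')
for r in p[:3]:
  q=np.argwhere(r['mask']);print(r['conf'],q.min(0),q.max(0))
E
```

```text
156 [128, 122, 117]
158 [65, 64, 65]
160 [[178, 169, 163], [114, 106, 96], [37, 36, 37], [37, 37, 37], [50, 47, 45], [45, 44, 44], [45, 43, 44], [60, 57, 53], [30, 31, 31], [29, 32, 31], [180, 171, 165], [180, 171, 164]]
162 [44, 44, 42]
164 [47, 45, 45]
166 [45, 43, 44]
168 [[179, 170, 164], [179, 170, 164], [172, 164, 158], [109, 108, 106], [44, 42, 42], [46, 45, 45], [46, 45, 46], [109, 107, 106], [142, 137, 133], [176, 167, 161], [176, 167, 161], [177, 169, 162]]
170 [38, 36, 35]
172 [22, 21, 22]
174 [108, 95, 77]
176 [[177, 168, 162], [177, 169, 162], [172, 163, 158], [108, 107, 106], [139, 114, 82], [138, 113, 80], [139, 113, 80], [108, 107, 105], [154, 147, 141], [175, 166, 160], [178, 169, 163], [177, 169, 162]]
178 [139, 114, 82]
180 [139, 114, 80]
182 [139, 114, 80]
184 [[174, 165, 159], [177, 167, 162], [173, 164, 158], [174, 165, 160], [140, 116, 82], [140, 115, 81], [139, 114, 80], [173, 164, 158], [176, 168, 162], [175, 167, 160], [177, 168, 162], [174, 166, 159]]
186 [140, 116, 81]
188 [140, 115, 81]
190 [140, 115, 82]
192 [[176, 168, 161], [174, 165, 159], [174, 165, 
[... 1060 characters left out ...]
 118], [101, 98, 95], [100, 97, 93], [99, 96, 93], [98, 95, 92], [105, 103, 100], [121, 119, 117], [120, 119, 116], [173, 164, 158], [176, 168, 161]]
226 [98, 95, 92]
228 [98, 95, 92]
230 [98, 95, 92]
232 [[172, 163, 158], [170, 161, 156], [122, 119, 117], [99, 96, 93], [98, 95, 92], [97, 94, 92], [98, 94, 92], [107, 104, 102], [121, 119, 117], [121, 119, 117], [158, 150, 144], [176, 168, 162]]
234 [98, 95, 92]
236 [97, 94, 91]
238 [97, 94, 92]
240 [[135, 128, 122], [131, 123, 118], [97, 95, 92], [96, 93, 91], [98, 94, 92], [97, 93, 91], [96, 93, 91], [96, 93, 90], [96, 92, 90], [96, 94, 90], [119, 113, 108], [137, 130, 124]]
242 [98, 94, 92]
0.65 [236 323] [279 380]
0.61 [159 267] [222 275]
```

The wood runs down to row 217 with the end face to 222, matching 14° end-down and the right line. I'll lower to just above the post, then ease the grip so the handle levels itself.

```bash

python3 -m crank '[{"offset":[0.004,-0.004,-0.015],"spin":0},{"offset":[0.004,-0.004,-0.040],"spin":0},{"offset":[0.004,-0.004,-0.065],"spin":0},{"offset":[0.004,-0.004,-0.090],"spin":0},{"offset":[0.004,-0.004,-0.108],"spin":0},{"offset":[0.004,-0.004,-0.118],"spin":0},{"offset":[0.004,-0.004,-0.122],"spin":0},{"offset":[0.004,-0.004,-0.122],"spin":0}]'
python3 -m crank '[{"offset":[0,0,-0.003],"spin":0},{"offset":[0,0,-0.006],"spin":0},{"offset":[0,0,-0.009],"spin":0},{"offset":[0,0,-0.012],"spin":0},{"offset":[0,0,-0.015],"spin":0},{"offset":[0,0,-0.018],"spin":0},{"offset":[0,0,-0.021],"spin":0},{"offset":[0,0,-0.024],"spin":0}]' 0 6
python3 -c "
from h import *
b=shot('side')
for v in range(190,260,3): print(v,b['pixels'][v,[271,274]].tolist())"
```

```text
clock: 20.22
eef_pos: [506.2, -241.9, 53.4]
eef_rot: [3.139, 0.007, 0.866]
wrist_force: [0.1, -0.6, -4.4]
finger_gap: 23.2
clock: 20.88
eef_pos: [507.1, -243.4, 31.3]
eef_rot: [3.135, 0.007, 0.866]
wrist_force: [-4.8, -4.4, 13.8]
finger_gap: 23.8
190 [[132, 122, 109], [132, 121, 108]]
193 [[143, 136, 132], [143, 136, 131]]
196 [[148, 140, 135], [149, 141, 136]]
199 [[153, 144, 138], [164, 155, 150]]
202 [[68, 64, 61], [68, 65, 61]]
205 [[79, 75, 72], [79, 74, 71]]
208 [[80, 75, 72], [80, 76, 72]]
211 [[134, 127, 121], [135, 127, 121]]
214 [[136, 117, 95], [135, 116, 95]]
217 [[135, 116, 95], [136, 117, 95]]
220 [[135, 116, 94], [136, 117, 93]]
223 [[137, 117, 93], [135, 115, 91]]
226 [[135, 115, 91], [137, 117, 93]]
229 [[136, 116, 92], [136, 116, 92]]
232 [[136, 115, 91], [135, 115, 90]]
235 [[180, 154, 118], [179, 153, 117]]
238 [[141, 121, 95], [142, 120, 94]]
241 [[150, 127, 98], [150, 128, 99]]
244 [[127, 112, 94], [127, 112, 95]]
247 [[93, 90, 87], [93, 91, 88]]
250 [[96, 92, 89], [95, 92, 89]]
253 [[106, 102, 98], [106, 102, 98]]
256 [[142, 134, 128], [142, 134, 129]]
259 [[140, 133, 127], [140, 133, 126]]
```

```bash

python3 -m crank '[{"offset":[0,-0.001,-0.002],"spin":0},{"offset":[-0.001,-0.002,-0.004],"spin":0},{"offset":[-0.002,-0.002,-0.005],"spin":0},{"offset":[-0.002,-0.003,-0.006],"spin":0},{"offset":[-0.002,-0.003,-0.006],"spin":0},{"offset":[-0.002,-0.003,-0.006],"spin":0},{"offset":[-0.002,-0.003,-0.006],"spin":0},{"offset":[-0.002,-0.003,-0.006],"spin":0}]' 0 3
python3 -m crank '[{"offset":[0,0,0],"spin":0},{"offset":[0,0,0],"spin":0},{"offset":[0,0,0],"spin":0},{"offset":[0,0,0],"spin":0},{"offset":[0,0,0],"spin":0},{"offset":[0,0,0],"spin":0},{"offset":[0,0,0],"spin":0},{"offset":[0,0,0],"spin":0}]' 0.75 20
```

```text
clock: 21.6
eef_pos: [505.4, -247.4, 26.4]
eef_rot: [3.133, 0.008, 0.866]
wrist_force: [-4.6, -3.5, 8.4]
finger_gap: 24.3
clock: 22.27
eef_pos: [505.5, -247.3, 26.4]
eef_rot: [3.133, 0.008, 0.866]
wrist_force: [0.2, -0.1, 0.1]
finger_gap: 69.9
```

Released with zero force. I'll raise the arm, clear the view and check.

```bash

python3 -m crank '[{"offset":[0,0,0.010],"spin":0},{"offset":[0,0,0.030],"spin":0},{"offset":[0,0,0.060],"spin":0},{"offset":[0,0,0.095],"spin":0},{"offset":[0,0,0.130],"spin":0},{"offset":[-0.020,0.020,0.160],"spin":0},{"offset":[-0.040,0.055,0.170],"spin":0},{"offset":[-0.060,0.090,0.170],"spin":0}]'
python3 -m crank '[{"offset":[-0.010,0.035,0],"spin":0},{"offset":[-0.020,0.070,0],"spin":0},{"offset":[-0.030,0.105,0],"spin":0},{"offset":[-0.040,0.140,0],"spin":0},{"offset":[-0.050,0.170,0],"spin":0},{"offset":[-0.050,0.190,0],"spin":0},{"offset":[-0.050,0.200,0],"spin":0},{"offset":[-0.050,0.200,0],"spin":0}]'
python3 - <<'E'
from h import *
a=shot('top');b=shot('side')
c=lambda p,x,y:cv2.resize(p['pixels'][y:y+75,x:x+110],None,fx=3.6,fy=3.6,interpolation=cv2.INTER_CUBIC)
cv2.imwrite('pics/end.png',np.vstack([np.hstack([c(a,112,150),c(a,240,165)]),np.hstack([c(b,165,110),c(b,225,185)])])[...,::-1])
a0=cv2.imread('pics/top.png')[...,::-1];b0=cv2.imread('pics/side.png')[...,::-1]
for q,n in((a,'top'),(b,'side')):
  for k in('pin_top','mallet','mallet_grip','bottle','beaker','tube_rack'):
    for r in manip.search_frame(q,k)[:2]: print(k,n,round(r['conf'],2),np.round(r['location']))
for im,nm in((a0,'t0'),(a['pixels'],'t1'),(b0,'s0'),(b['pixels'],'s1')):
  m=cv2.inRange(cv2.cvtColor(np.ascontiguousarray(im),cv2.COLOR_RGB2HSV),(8,90,90),(25,255,255));m[:, :240]=0;m[:, 340:]=0
  r=np.argwhere(m)[:,::-1].astype(np.float32);print(nm,len(r),r.mean(0),cv2.minAreaRect(r))
E
```

```text
clock: 22.93
eef_pos: [445.4, -157.1, 199.6]
eef_rot: [3.128, 0.006, 0.865]
wrist_force: [0.7, 0.3, 0.8]
finger_gap: 70.3
clock: 23.6
eef_pos: [395.2, 44.4, 200.5]
eef_rot: [3.127, 0.005, 0.867]
wrist_force: [-0.0, -0.7, 0.8]
finger_gap: 70.6
pin_top top 0.43 [555. 264.  76.]
mallet top 0.98 [ 587. -506.   48.]
mallet top 0.79 [ 470. -272.   72.]
mallet_grip top 0.72 [ 471. -272.   70.]
mallet_grip top 0.62 [ 592. -506.   47.]
bottle top 0.64 [776. 142.  98.]
beaker top 0.87 [ 781. -127.   49.]
beaker top 0.68 [561. 156.  65.]
tube_rack top 0.83 [ 691. -274.   59.]
mallet side 0.95 [ 485. -268.   74.]
mallet side 0.73 [ 590. -516.   50.]
mallet_grip side 0.63 [ 486. -265.   70.]
mallet_grip side 0.63 [ 589. -518.   45.]
bottle side 0.65 [780. 137.  80.]
beaker side 0.71 [ 758. -134.   65.]
tube_rack side 0.7 [ 687. -290.   56.]
t0 419 [309.15274 208.38902] ((308.9547119140625, 208.2415008544922), (48.18607711791992, 9.010851860046387), 37.18470764160156)
t1 449 [316.50555 217.35413] ((316.5342712402344, 217.22970581054688), (49.6739616394043, 9.219406127929688), 40.91438674926758)
s0 164 [272.92682 232.60976] ((273.0, 231.5), (25.0, 6.0), 90.0)
s1 156 [270.92307 230.10257] ((292.1534118652344, 165.3038330078125), (50.398529052734375, 165.98687744140625), 0.7206636071205139)
```

View pics/end.png

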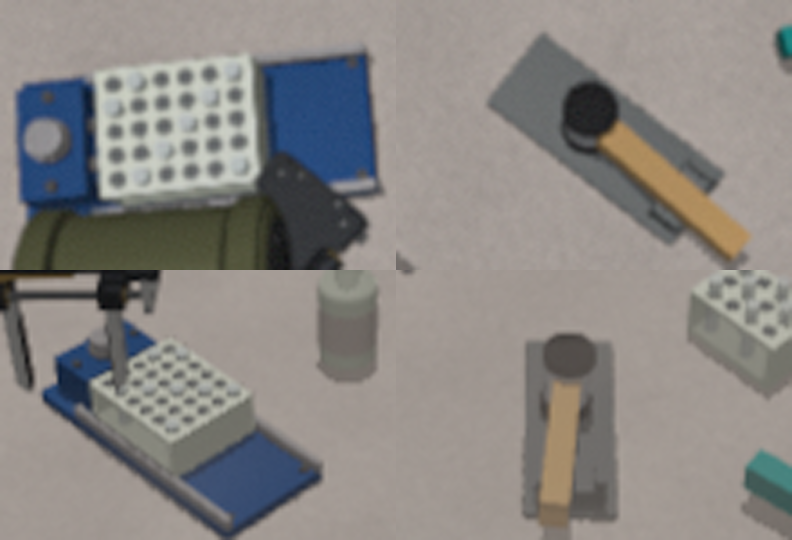

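The pin is flush and the carriage home, but the mallet slid about 35 mm along its handle line. The head is at top crop (591,107), and the handle end at (740,245) sits skewed toward or on a cheek. I'll fit its pose from these points and regrip.

```bash
cat > mfit.py <<'E'
from h import *
from scipy.optimize import least_squares
def fit(pts,a,b):
    def f(q):
        x,y,yaw,z,p=q;c,s=np.cos(yaw),np.sin(yaw);X=np.array([c*np.cos(p),s*np.cos(p),-np.sin(p)]);Z=np.array([c*np.sin(p),s*np.sin(p),np.cos(p)]);o=np.array([x,y,z])
        W={'h':o+35*Z,'e':o-163*X+14*Z}
        return np.concatenate([proj({'t':a,'s':b}[k],W[w])-uv for k,w,uv in pts])
    r=least_squares(f,[515,-235,.86,43,0],x_scale=[10,10,.1,5,.1]);print(np.round(r.x,3),np.round(r.fun,1));return r.x
if __name__=='__main__':
    a=shot('top');b=shot('side')
    rt=lambda u,v:np.array((240+(u-396)/3.6,165+v/3.6)); rs=lambda u,v:np.array((225+(u-396)/3.6,185+(v-270)/3.6))
    print('before');fit([('t','h',rt(559,84)),('s','h',rs(570,328)),('t','e',rt(712,205)),('s','e',rs(571,485))],a,b)
    print('now');fit([('t','h',rt(591,107)),('s','h',rs(570,355)),('t','e',rt(737,243)),('s','e',rs(556,500))],a,b)
E
python3 mfit.py
```

```text
before
[ 5.40173e+02 -2.09115e+02  8.65000e-01  3.11740e+01  3.50000e-02] [-0.6 -0.6 -0.1 -0.   0.5  0.5  0.1  0.2]
now
[ 5.16421e+02 -2.37084e+02  7.73000e-01  3.08560e+01  1.71000e-01] [-0.8 -0.5  0.2  0.1  0.8  0.1 -0.5  0.2]
```

```bash

python3 -m crank '[{"offset":[0.010,-0.036,0],"spin":-2},{"offset":[0.020,-0.074,0],"spin":-4},{"offset":[0.030,-0.112,0],"spin":-5.4},{"offset":[0.040,-0.150,0],"spin":-5.4},{"offset":[0.050,-0.188,0],"spin":-5.4},{"offset":[0.060,-0.226,0],"spin":-5.4},{"offset":[0.070,-0.264,-0.010],"spin":-5.4},{"offset":[0.080,-0.296,-0.030],"spin":-5.4}]'
python3 -m crank '[{"offset":[0.005,-0.020,-0.015],"spin":0},{"offset":[0.005,-0.020,-0.045],"spin":0},{"offset":[0.005,-0.020,-0.075],"spin":0},{"offset":[0.005,-0.020,-0.095],"spin":0},{"offset":[0.005,-0.020,-0.100],"spin":0},{"offset":[0.005,-0.020,-0.100],"spin":0},{"offset":[0.005,-0.020,-0.100],"spin":0},{"offset":[0.005,-0.020,-0.100],"spin":0}]'
python3 -c "
from h import *
s=manip.read_state();print(np.array([480.7,-271.6,28])-s['eef_pos'],s['eef_rot'],s['wrist_force'])"
```

```text
clock: 25.07
eef_pos: [476.3, -256.3, 171.0]
eef_rot: [3.124, 0.005, 0.77]
wrist_force: [0.7, -0.3, 0.6]
finger_gap: 70.8
clock: 25.73
eef_pos: [482.1, -276.7, 72.7]
eef_rot: [3.122, 0.005, 0.77]
wrist_force: [0.6, 0.7, -0.1]
finger_gap: 70.5
[ -1.42110805   5.05125303 -44.70506894] [3.12162844 0.00470808 0.76977622] [ 0.57065819  0.69107038 -0.10717907]
```

```bash

python3 -m crank '[{"offset":[-0.001,0.003,-0.005],"spin":0},{"offset":[-0.001,0.005,-0.015],"spin":0},{"offset":[-0.001,0.005,-0.027],"spin":0},{"offset":[-0.001,0.005,-0.038],"spin":0},{"offset":[-0.001,0.005,-0.043],"spin":0},{"offset":[-0.001,0.005,-0.045],"spin":0},{"offset":[-0.001,0.005,-0.045],"spin":0},{"offset":[-0.001,0.005,-0.045],"spin":0}]'
python3 -m crank '[{"offset":[0,0,0],"spin":0},{"offset":[0,0,0],"spin":0},{"offset":[0,0,0],"spin":0},{"offset":[0,0,0],"spin":0},{"offset":[0,0,0],"spin":0},{"offset":[0,0,0],"spin":0},{"offset":[0,0,0],"spin":0},{"offset":[0,0,0],"spin":0}]' 0 60
python3 -m crank '[{"offset":[0,0,0.005],"spin":0},{"offset":[0,0,0.012],"spin":0},{"offset":[0,0,0.020],"spin":0},{"offset":[0,0,0.030],"spin":0},{"offset":[0,0,0.040],"spin":0},{"offset":[0,0,0.050],"spin":0},{"offset":[0,0,0.055],"spin":0},{"offset":[0,0,0.055],"spin":0}]'
sed -i "s/yaw\*0//" tilt.py; python3 - <<'E'
from h import *
b=shot('side');a=shot('top');s=manip.read_state();t=s['eef_pos'];y=s['eef_rot'][2]
print(np.array([507.5,-246,30])-t,np.degrees(.862-y))
for pt in(-.3,-.2,-.1,0,.1,.2):
  cp,sp=np.cos(pt),np.sin(pt);X=np.array([-np.cos(y)*cp,-np.sin(y)*cp,-sp]);Z=np.array([-np.cos(y)*sp,-np.sin(y)*sp,cp])
  g=t+np.array([0,0,15]);print(pt,'end top/bot side',[np.round(proj(b,g+X*117+Z*k)).tolist() for k in(14,-14)],'top',np.round(proj(a,g+X*117+Z*14),1))
for p in(a,b):
  im=p['pixels'].astype(int);m=(im[...,0]-im[...,2]>35);m[:, :240]=0;m[:,340:]=0;m[:185]=0;r=np.argwhere(m)[:,::-1]
  n,l,st,ce=cv2.connectedComponentsWithStats(m.astype(np.uint8));i=1+np.argmax(st[1:,4]);r=np.argwhere(l==i)[:,::-1].astype(np.float32);print(st[i],np.round(cv2.boxPoints(cv2.minAreaRect(r)),1).tolist())
for v in range(206,254,3): print(v,b['pixels'][v,264:276:3].tolist())
E
```

```text
clock: 26.4
eef_pos: [481.2, -271.8, 27.8]
eef_rot: [3.122, 0.005, 0.77]
wrist_force: [-0.5, -1.0, -0.5]
finger_gap: 70.5
clock: 27.07
eef_pos: [481.2, -271.8, 27.8]
eef_rot: [3.122, 0.005, 0.77]
wrist_force: [0.1, -0.5, -0.1]
finger_gap: 23.1
clock: 27.73
eef_pos: [481.8, -272.2, 84.5]
eef_rot: [3.119, 0.004, 0.77]
wrist_force: [0.3, 0.3, -3.4]
finger_gap: 22.8
[ 26.37385266  25.7393608  -52.81201436] 5.287558508207025
-0.3 end top/bot side [[269.0, 232.0], [269.0, 241.0]] top [340.6 230.4]
-0.2 end top/bot side [[269.0, 236.0], [269.0, 244.0]] top [341.  231.8]
-0.1 end top/bot side [[269.0, 240.0], [269.0, 247.0]] top [340.9 232.9]
0 end top/bot side [[269.0, 243.0], [269.0, 249.0]] top [340.6 233.7]
0.1 end top/bot side [[269.0, 246.0], [269.0, 251.0]] top [339.9 234.2]
0.2 end top/bot side [[269.0, 248.0], [269.0, 252.0]] top [338.9 234.4]
[335 225   5  11  35] [[334.20001220703125, 234.39999389648438], [337.5, 224.5], [341.1000061035156, 225.6999969482422], [337.79998779296875, 235.60000610351562]]
[265 203  12  41 315] [[264.79998779296875, 242.6999969482422], [269.39999389648
[... 497 characters left out ...]
 120, 95], [140, 119, 94]]
224 [[123, 121, 119], [123, 109, 90], [140, 119, 95], [140, 119, 93]]
227 [[120, 118, 115], [135, 116, 93], [140, 119, 93], [140, 119, 94]]
230 [[123, 121, 118], [140, 119, 94], [140, 120, 94], [140, 119, 93]]
233 [[123, 121, 119], [140, 120, 94], [141, 120, 94], [140, 120, 94]]
236 [[122, 119, 117], [138, 119, 93], [141, 119, 94], [139, 119, 94]]
239 [[103, 98, 93], [135, 114, 91], [133, 113, 90], [125, 108, 88]]
242 [[108, 100, 92], [135, 115, 90], [137, 117, 92], [124, 109, 93]]
245 [[91, 89, 86], [97, 94, 91], [100, 97, 93], [102, 97, 92]]
248 [[93, 91, 88], [93, 89, 86], [94, 91, 88], [93, 90, 88]]
251 [[100, 97, 94], [100, 97, 93], [99, 96, 93], [99, 96, 93]]
```

Held at about 0.13 rad end-up, on the expected line. Carrying it forward (+26,+26) mm with +5.3°, then lowering to just touching.

```bash

python3 -m crank '[{"offset":[0.006,0.006,0],"spin":1},{"offset":[0.013,0.013,0],"spin":3},{"offset":[0.020,0.020,0],"spin":5.3},{"offset":[0.026,0.026,0],"spin":5.3},{"offset":[0.026,0.026,-0.015],"spin":5.3},{"offset":[0.026,0.026,-0.030],"spin":5.3},{"offset":[0.026,0.026,-0.045],"spin":5.3},{"offset":[0.026,0.026,-0.048],"spin":5.3}]'
python3 - <<'E'
from h import *
b=shot('side');a=shot('top');s=manip.read_state();t=s['eef_pos'];print(s['eef_pos'],s['eef_rot'],s['wrist_force'])
b0=cv2.imread('pics/side.png')[...,::-1]
for p,n in((b0,'0'),(b['pixels'],'now')):
  for v in range(222,252,3):
    im=p[v].astype(int);c=[u for u in range(250,300) if im[u,0]-im[u,2]>25];print(n,v,(c[0],c[-1]) if c else None)
E
```

```text
clock: 28.5
eef_pos: [506.5, -244.4, 32.3]
eef_rot: [3.125, 0.005, 0.863]
wrist_force: [-0.8, -0.2, -4.7]
finger_gap: 23.0
[ 507.17143616 -245.08156424   34.26725507] [3.12301401 0.00495384 0.86290692] [-0.52152067 -0.21680081 -3.90948665]
0 222 (269, 277)
0 225 (269, 277)
0 228 (269, 277)
0 231 (269, 277)
0 234 (269, 277)
0 237 (269, 277)
0 240 (269, 277)
0 243 (269, 277)
0 246 (270, 277)
0 249 (270, 277)
now 222 (269, 276)
now 225 (269, 276)
now 228 (268, 277)
now 231 (268, 277)
now 234 (269, 277)
now 237 (269, 277)
now 240 (269, 277)
now 243 (269, 276)
now 246 None
now 249 None
```

Its columns (269–277) match the starting picture exactly. Lowering the last 6 mm and releasing.

```bash

python3 -m crank '[{"offset":[0,-0.001,-0.002],"spin":0},{"offset":[0,-0.001,-0.003],"spin":0},{"offset":[0,-0.001,-0.004],"spin":0},{"offset":[0,-0.001,-0.005],"spin":0},{"offset":[0,-0.001,-0.006],"spin":0},{"offset":[0,-0.001,-0.006],"spin":0},{"offset":[0,-0.001,-0.006],"spin":0},{"offset":[0,-0.001,-0.006],"spin":0}]'
python3 -m crank '[{"offset":[0,0,0],"spin":0},{"offset":[0,0,0],"spin":0},{"offset":[0,0,0],"spin":0},{"offset":[0,0,0],"spin":0},{"offset":[0,0,0],"spin":0},{"offset":[0,0,0],"spin":0},{"offset":[0,0,0],"spin":0},{"offset":[0,0,0],"spin":0}]' 0.6 20
python3 -m crank '[{"offset":[0,0,0.010],"spin":0},{"offset":[0,0,0.030],"spin":0},{"offset":[0,0,0.060],"spin":0},{"offset":[0,0,0.095],"spin":0},{"offset":[0,0,0.130],"spin":0},{"offset":[-0.020,0.020,0.160],"spin":0},{"offset":[-0.040,0.055,0.170],"spin":0},{"offset":[-0.060,0.090,0.170],"spin":0}]'
python3 -m crank '[{"offset":[-0.010,0.035,0],"spin":0},{"offset":[-0.020,0.070,0],"spin":0},{"offset":[-0.030,0.105,0],"spin":0},{"offset":[-0.040,0.140,0],"spin":0},{"offset":[-0.050,0.170,0],"spin":0},{"offset":[-0.050,0.190,0],"spin":0},{"offset":[-0.050,0.200,0],"spin":0},{"offset":[-0.050,0.200,0],"spin":0}]'
cat > cmp.py <<'E'
from h import *
a=shot('top');b=shot('side')
a0=cv2.imread('pics/top.png')[...,::-1];b0=cv2.imread('pics/side.png')[...,::-1]
for nm,im0,im1,(x0,x1,y0,y1) in(('top',a0,a['pixels'],(260,340,170,240)),('side',b0,b['pixels'],(250,300,190,262))):
  for k,im in(('0',im0),('1',im1)):
    c=np.ascontiguousarray(im[y0:y1,x0:x1]).astype(int)
    w=np.argwhere(c[...,0]-c[...,2]>25)[:,::-1].astype(np.float32)+[x0,y0]
    d=np.argwhere(c.max(2)<(60 if nm=='top' else 78))[:,::-1]+[x0,y0]
    print(nm,k,'wood',len(w),w.mean(0).round(1),np.round(cv2.minAreaRect(w.astype(np.float32)),1) if 0 else cv2.minAreaRect(w.astype(np.float32)),'dark',len(d),d.mean(0).round(1),d.min(0),d.max(0))
  # best shift of start template of the mallet
  t=np.ascontiguousarray(im0[y0:y1,x0:x1]);big=np.ascontiguousarray(im1[y0-15:y1+15,x0-15:x1+15])
  print('absdiff max/mean',cv2.absdiff(t,np.ascontiguousarray(im1[y0:y1,x0:x1])).max(),cv2.absdiff(t,np.ascontiguousarray(im1[y0:y1,x0:x1])).mean())
E
python3 cmp.py
```

```text
clock: 29.27
eef_pos: [507.3, -246.2, 28.5]
eef_rot: [3.123, 0.005, 0.863]
wrist_force: [-0.2, -0.3, -1.5]
finger_gap: 23.3
clock: 29.93
eef_pos: [507.3, -246.2, 28.5]
eef_rot: [3.123, 0.005, 0.863]
wrist_force: [0.4, -0.7, 0.5]
finger_gap: 56.5
clock: 30.6
eef_pos: [447.2, -156.0, 201.8]
eef_rot: [3.118, 0.003, 0.861]
wrist_force: [1.5, -0.2, 1.2]
finger_gap: 56.1
clock: 31.27
eef_pos: [397.0, 45.5, 202.6]
eef_rot: [3.117, 0.002, 0.864]
wrist_force: [0.3, -0.6, -0.6]
finger_gap: 56.4
top 0 wood 473 [309.4 208.5] ((309.0684814453125, 208.25204467773438), (49.5849723815918, 9.808716773986816), 37.23483657836914) dark 213 [284.9 189.6] [277 181] [316 228]
top 1 wood 483 [310.4 209.5] ((310.2162170410156, 209.2972869873047), (49.288997650146484, 9.997297286987305), 35.53767776489258) dark 192 [284.9 190.9] [278 183] [292 201]
absdiff max/mean 68 14.382797619047619
side 0 wood 358 [273.  229.1] ((273.0, 229.0), (40.0, 8.0), 90.0) dark 126 [272.9 201. ] [267 195] [279 216]
side 1 wood 364 [273.  230.4] ((273.0, 230.5), (41.465782165527344, 8.90588092803955), 85.91438293457031) dark 89 [270.9 200.7] [265 197] [277 205]
absdiff max/mean 103 6.71462962962963
```

```bash
python3 - <<'E'
from h import *
a=shot('top');b=shot('side')
a0=cv2.imread('pics/top.png')[...,::-1];b0=cv2.imread('pics/side.png')[...,::-1]
for v in range(206,256,3):
  o=[]
  for p in(b0,b['pixels']):
    im=p[v].astype(int);c=[u for u in range(250,300) if im[u,0]-im[u,2]>25];o.append((c[0],c[-1]) if c else None)
  print(v,o,b0[v,273].tolist(),b['pixels'][v,272].tolist())
def hull(p,box,th=25):
  x0,x1,y0,y1=box;c=p[y0:y1,x0:x1].astype(int);m=(c[...,0]-c[...,2]>th).astype(np.uint8);n,l,s,_=cv2.connectedComponentsWithStats(m);i=1+np.argmax(s[1:,4]);r=(np.argwhere(l==i)[:,::-1]+[x0,y0]).astype(np.float32)
  d=r-r.mean(0);u,S,V=np.linalg.svd(d,full_matrices=0);v=V[0]*np.sign(V[0][1]);pr=d@v
  return len(r),r.mean(0).round(1),np.degrees(np.arctan2(v[1],v[0])).round(2),'ends',(r.mean(0)+v*pr.min()).round(1),(r.mean(0)+v*pr.max()).round(1)
for n,p in(('t0',a0),('t1',a['pixels'])): print(n,hull(p,(260,340,170,240)))
for n,p in(('s0',b0),('s1',b['pixels'])): print(n,hull(p,(250,300,190,262)))
# predicted handle-axis angle in views vs yaw and pitch
for yaw,pt,roll in((.862,0,0),(.90,0,0),(.82,0,0),(.862,-.1,0),(.82,-.1,0)):
  X=np.array([np.cos(yaw)*np.cos(pt),np.sin(yaw)*np.cos(pt),np.sin(pt)]);h=np.array([537.3,-211.5,57])
  o=[]
  for p in(a,b):
    d=proj(p,h-163*X)-proj(p,h-25*X);o+=[np.degrees(np.arctan2(d[1],d[0])).round(2),proj(p,h-163*X).round(1).tolist()]
  print(yaw,pt,o)
E
```

```text
206 [None, None] [78, 73, 69] [82, 77, 73]
209 [(270, 276), None] [122, 107, 92] [107, 101, 94]
212 [(269, 276), (268, 275)] [160, 135, 105] [166, 141, 110]
215 [(269, 277), (268, 276)] [161, 136, 105] [166, 141, 110]
218 [(269, 277), (268, 276)] [161, 137, 105] [166, 141, 109]
221 [(269, 277), (269, 276)] [161, 137, 104] [167, 143, 109]
224 [(269, 277), (269, 277)] [161, 136, 103] [167, 142, 109]
227 [(269, 277), (269, 277)] [161, 136, 103] [168, 142, 108]
230 [(269, 277), (269, 277)] [162, 136, 103] [168, 142, 107]
233 [(269, 277), (269, 277)] [161, 136, 103] [167, 142, 108]
236 [(269, 277), (269, 277)] [162, 136, 103] [167, 141, 108]
239 [(269, 277), (270, 278)] [162, 138, 103] [168, 142, 108]
242 [(269, 277), (270, 278)] [162, 137, 103] [168, 143, 108]
245 [(270, 277), (270, 278)] [125, 105, 83] [163, 138, 105]
248 [(270, 277), (271, 277)] [117, 100, 81] [120, 103, 83]
251 [None, (271, 277)] [92, 87, 81] [113, 99, 85]
254 [None, None] [112, 105, 101] [117, 110, 105]
t0 (473, array([309.4, 208.5], dtype=float32), np.float32(37.29), 'ends', array([289.4, 193.2], dtype=float32), arr
[... 178 characters left out ...]
at32))
s0 (358, array([273. , 229.1], dtype=float32), np.float32(89.37), 'ends', array([272.8, 209. ], dtype=float32), array([273.3, 249. ], dtype=float32))
s1 (362, array([273. , 230.4], dtype=float32), np.float32(86.1), 'ends', array([271.6, 209.8], dtype=float32), array([274.4, 251.2], dtype=float32))
0.862 0 [np.float64(37.74), [329.6, 223.5], np.float64(89.44), [273.4, 244.8]]
0.9 0 [np.float64(35.6), [330.8, 221.8], np.float64(86.47), [275.5, 244.8]]
0.82 0 [np.float64(40.11), [328.2, 225.3], np.float64(92.73), [271.1, 244.7]]
0.862 -0.1 [np.float64(36.65), [330.4, 222.8], np.float64(89.2), [273.5, 241.1]]
0.82 -0.1 [np.float64(39.03), [328.9, 224.6], np.float64(92.84), [271.2, 241.1]]
```

The mallet is down: yaw error about 0.04 rad in both views, level, head about 5 mm off and the handle between the cheeks. One last check that the pin is really within 3 mm: I'll move the arm out of that line of sight.

```bash

python3 -m crank '[{"offset":[0,-0.030,0.010],"spin":0},{"offset":[0,-0.060,0.020],"spin":0},{"offset":[0,-0.090,0.030],"spin":0},{"offset":[0,-0.120,0.040],"spin":0},{"offset":[0,-0.140,0.050],"spin":0},{"offset":[0,-0.150,0.050],"spin":0},{"offset":[0,-0.150,0.050],"spin":0},{"offset":[0,-0.150,0.050],"spin":0}]'
python3 - <<'E'
from h import *
b=np.array;ps=[shot('side') for _ in range(4)];p=ps[-1];im=np.mean([q['pixels'].astype(float) for q in ps],0)
for v in range(118,146): print(v,im[v,180:208:3].mean(1) if im.ndim==2 else im[v,182:207:3].mean(1).round().astype(int))
c=b([556.5,262.5]);E=np.array(p['extrinsics']);o=-E[:3,:3].T@E[:3,3];d=(o[:2]-c)/np.linalg.norm(o[:2]-c)
def pt(r,z,s): return proj(p,[*(c+s*r*d),z]).round(1).tolist()
for zt in(74,77,80): print(zt,'cap top back',pt(16,zt,-1),'front',pt(16,zt,1),'cap bottom front',pt(16,zt-10,1))
print('collar front top',pt(18,64,1),'bottom',pt(18,56,1),'back top',pt(18,64,-1))
for r in manip.search_frame(p,'pin_top'): print(r['conf'],r['location'])
for n in('pin',):
  for r in manip.masks_of(p,n)[:1]: q=np.argwhere(r['mask']);print(r['conf'],q.min(0),q.max(0),q.mean(0))
s=manip.read_state();print(s['wrist_force'],s['clock'])
E
```

```text
clock: 32.13
eef_pos: [396.9, -106.7, 251.3]
eef_rot: [3.119, 0.004, 0.859]
wrist_force: [0.8, -0.1, -0.9]
finger_gap: 56.5
118 [37 30 29 30 34 40 44 43 40]
119 [36 22 22 22 22 22 22 23 22]
120 [30 32 45 33 33 34 35 35 38]
121 [ 22 119 111  58  58  56  71  77  81]
122 [ 28 154 140  59  58  53 135 137 138]
123 [ 68 157 133  39  36  32 146 158 159]
124 [ 96 156 107  25  26  42 112 158 159]
125 [ 87 130  76  30  27  56  71 127 128]
126 [70 82 55 30 27 64 62 68 68]
127 [60 59 47 24 23 61 58 57 57]
128 [82 89 67 23 23 58 56 58 65]
129 [129 139  80  23  23  65  69  70  76]
130 [152 152  74  23  23  65  76  73  72]
131 [157 121  66  32  36  75  77  73 114]
132 [139  73  70  74  74  92  66  73 158]
133 [ 96  73  73  85  88  98  47 120 156]
134 [ 73  74  74  73  74  98  43 163 129]
135 [ 69  72  73  71  69  98  56 147 152]
136 [ 57  65  73  73  73  97  57 100 177]
137 [ 43  64  74  73  66  98  46 141 162]
138 [ 44  57  74  74 118  98  40 174 122]
139 [ 45  45  75  78 163  98  47 172 113]
140 [ 44  43  62 152 147  98  53 138 158]
141 [ 44  43  45 183 100  98  63 101 175]
142 [ 44  45  44 161 150  99  73 141 168]
143 [ 49  45  45 122 180 100  82 169 146]
144 [ 53  45  46 113 167 105  87 172 120]
145 [ 66  48  46 113 128 123  88 146 158]
74 cap top back [193.6, 125.0] front [194.2, 130.2] cap bottom front [194.5, 132.3]
77 cap top back [193.5, 124.4] front [194.1, 129.5] cap bottom front [194.4, 131.7]
80 cap top back [193.4, 123.7] front [194.1, 128.9] cap bottom front [194.3, 131.0]
collar front top [194.5, 132.6] bottom [194.8, 134.3] back top [193.8, 126.8]
0.47 [147 297] [176 318] [160.74906367 307.28651685]
[ 0.26202974 -0.16211482  0.89653866] 32.4333
```

The arm blocks the view here. The saved b2 crop is unobstructed and was taken after the last blow, so I'll read the cap edges from that.

```bash
python3 - <<'E'
from h import *
im=cv2.imread('pics/b2.png')[:,396:];s=cv2.resize(im,(45,40),interpolation=cv2.INTER_AREA).mean(2)
for v in range(8,28): print(v+112,[int(s[v,u-170]) for u in range(184,205)])
im=cv2.imread('pics/home.png')[:,396:];s=cv2.resize(im,(110,90),interpolation=cv2.INTER_AREA).mean(2)
print('start')
for v in range(5,28): print(v+110,[int(s[v,u-165]) for u in range(184,203)])
E
```

```text
120 [154, 154, 153, 153, 152, 153, 155, 155, 155, 155, 154, 154, 154, 154, 153, 153, 153, 152, 153, 154, 154]
121 [154, 153, 153, 155, 155, 155, 155, 154, 154, 153, 152, 152, 154, 154, 153, 153, 153, 153, 153, 155, 153]
122 [154, 153, 152, 153, 155, 155, 154, 155, 154, 153, 151, 151, 152, 153, 153, 152, 153, 153, 154, 154, 153]
123 [153, 152, 151, 152, 154, 154, 154, 154, 153, 153, 152, 152, 152, 152, 147, 136, 140, 151, 152, 152, 153]
124 [150, 150, 150, 151, 151, 153, 153, 152, 153, 154, 154, 152, 146, 131, 116, 98, 107, 130, 143, 152, 154]
125 [150, 151, 151, 152, 151, 152, 152, 150, 148, 148, 146, 140, 122, 93, 74, 70, 76, 92, 119, 144, 154]
126 [152, 153, 153, 153, 153, 152, 148, 141, 138, 137, 135, 130, 114, 94, 71, 68, 70, 72, 87, 114, 137]
127 [153, 154, 154, 153, 153, 150, 140, 133, 131, 130, 131, 130, 128, 112, 77, 70, 69, 62, 61, 70, 99]
128 [153, 154, 154, 153, 145, 132, 132, 126, 114, 112, 113, 119, 129, 115, 76, 69, 67, 63, 63, 64, 73]
129 [152, 153, 152, 147, 125, 99, 109, 107, 93, 92, 92, 99, 108, 97, 77, 70, 69, 71, 71, 70, 70]
130 [151, 146, 131, 116, 94, 82, 84, 86
[... 2304 characters left out ...]
1, 82]
130 [168, 163, 148, 130, 107, 106, 121, 105, 93, 89, 89, 92, 100, 120, 127, 84, 79, 81, 82]
131 [148, 129, 105, 85, 84, 94, 105, 104, 100, 98, 98, 100, 102, 107, 106, 82, 80, 81, 81]
132 [105, 84, 81, 79, 80, 86, 96, 101, 104, 105, 104, 102, 99, 91, 82, 81, 80, 79, 78]
133 [82, 80, 80, 81, 81, 81, 83, 90, 96, 98, 96, 93, 88, 76, 74, 79, 78, 77, 90]
134 [81, 81, 81, 81, 81, 76, 69, 73, 78, 79, 78, 76, 73, 67, 73, 80, 90, 125, 157]
135 [80, 79, 78, 77, 80, 77, 72, 67, 61, 62, 62, 63, 70, 75, 92, 129, 160, 171, 169]
136 [79, 72, 66, 69, 80, 81, 80, 77, 70, 70, 70, 70, 88, 130, 163, 177, 191, 179, 134]
137 [67, 70, 71, 73, 80, 82, 81, 81, 78, 77, 77, 90, 132, 171, 175, 167, 173, 177, 161]
```

The cap's back edge (row 125.8 against 125.0 predicted for home, with 0.4 px bias) and the 4.2 px shift in the top view both say about 74 mm, but a mallet shadow clouds the front edge. I'll take one clean look from the known clear arm position.

```bash

python3 -m crank '[{"offset":[0.010,-0.030,0],"spin":0},{"offset":[0.020,-0.060,0],"spin":0},{"offset":[0.030,-0.090,0],"spin":0},{"offset":[0.040,-0.120,0],"spin":0},{"offset":[0.050,-0.145,0],"spin":0},{"offset":[0.050,-0.150,0],"spin":0},{"offset":[0.050,-0.150,0],"spin":0},{"offset":[0.050,-0.150,0],"spin":0}]'
python3 - <<'E'
from h import *
ps=[shot('side') for _ in range(3)];s=np.mean([q['pixels'].astype(float) for q in ps],0).mean(2)
for v in range(122,138): print(v,[int(s[v,u]) for u in range(184,203)])
ts=[shot('top') for _ in range(3)]
for r in manip.search_frame(ts[-1],'pin_top')[:1]+manip.search_frame(ps[-1],'pin_top')[:1]: print(r['conf'],r['location'])
E
python3 cmp.py | grep -v abs
```

```text
clock: 33.1
eef_pos: [447.1, -255.3, 251.6]
eef_rot: [3.118, 0.003, 0.862]
wrist_force: [-0.3, -0.3, 0.3]
finger_gap: 56.0
122 [168, 167, 167, 168, 169, 168, 168, 168, 168, 167, 166, 165, 166, 167, 167, 166, 167, 167, 167]
123 [167, 166, 165, 166, 167, 168, 168, 168, 167, 167, 167, 166, 166, 166, 162, 149, 154, 167, 166]
124 [164, 164, 164, 165, 166, 166, 167, 166, 166, 168, 167, 167, 162, 146, 131, 107, 118, 145, 156]
125 [164, 164, 165, 166, 165, 166, 167, 165, 162, 162, 160, 154, 132, 101, 79, 79, 83, 100, 131]
126 [166, 167, 167, 167, 167, 166, 162, 155, 150, 150, 147, 143, 123, 105, 79, 79, 79, 81, 96]
127 [167, 168, 168, 167, 167, 164, 152, 146, 144, 145, 144, 144, 142, 127, 85, 78, 77, 69, 67]
128 [167, 168, 167, 167, 161, 145, 146, 144, 144, 144, 144, 143, 143, 130, 83, 79, 77, 71, 70]
129 [166, 166, 167, 163, 139, 107, 130, 141, 143, 143, 143, 140, 130, 108, 83, 79, 79, 79, 79]
130 [166, 160, 146, 130, 103, 93, 103, 118, 126, 128, 125, 115, 102, 91, 102, 78, 78, 78, 79]
131 [145, 129, 100, 79, 81, 91, 98, 90, 98, 99, 97, 87, 87, 89, 97, 77, 78, 78, 78]
132 [100, 77, 78, 78, 
[... 439 characters left out ...]
7, 70, 80, 129, 171, 175, 165, 170, 176, 158]
0.47 [557.0, 265.8, 77.7]
0.42 [556.1, 266.1, 73.5]
top 0 wood 473 [309.4 208.5] ((309.0684814453125, 208.25204467773438), (49.5849723815918, 9.808716773986816), 37.23483657836914) dark 213 [284.9 189.6] [277 181] [316 228]
top 1 wood 61 [309.8 210.7] ((306.75213623046875, 208.81565856933594), (52.34773254394531, 29.084308624267578), 55.66978073120117) dark 987 [301.8 213.6] [263 170] [339 239]
side 0 wood 358 [273.  229.1] ((273.0, 229.0), (40.0, 8.0), 90.0) dark 126 [272.9 201. ] [267 195] [279 216]
side 1 wood 368 [273.  230.6] ((273.0, 230.5), (41.465782165527344, 8.90588092803955), 85.91438293457031) dark 67 [271.1 199.9] [265 197] [277 203]
```

With a clear view the cap's front edge is at row 130.25; home predicts 130.2 and 3 mm short predicts 129.5. The mallet has not moved since release, so I'm handing in.

```bash
python3 -c "
from h import *
print(manip.sign_off(), manip.read_state()['clock'])"
```

```text
the job is handed in; nothing more can be done
the job is handed in; nothing more can be done
```

I pushed the carriage home, drove the pin down with three mallet blows, put the mallet back on its rest and handed the job in at about 34 s. No verdict was reported.

**Carriage:** The first push, at about 40 mm height, went into the rack with no measurable force and did not move it. A lower push took it to its stop, where the force rose to 45 N. A later picture shows it right by the bridge.

**Pin:** The first blow took it from about 100 to about 82 mm, and the next two took it to the bottom. In the last clear side view the cap's front edge was at row 130.25, against 130.2 predicted for fully home. The network's height estimates were 73.5 mm (side) and 77.7 mm (top). The top one disagrees slightly, but the edge measurement is the finer one.

**Mallet:** It tilted about 14° in the grip during the blows, so my first put-down was wrong: about 35 mm off, with the handle seemingly resting on a cheek. I gripped it again and put it down a second time. The last checks, from pixel numbers because my 12 viewed pictures were used up, showed:
- the head about 5 mm from its place
- the line about 0.04 rad off
- the mallet level
- the handle between the cheeks

**Bystanders:** The bottle, beaker and tube rack were found within about 5 mm of their start in the last check, at about 24 s. I did not check them again after the second put-down, which stayed well away from them.

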